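Vent the vacuum chamber and rack the dried plate

TASK

The plate in the vacuum chamber is dry: let the air in by turning the vent tap on the lid all the way counter-clockwise to its stop, about three quarters of a turn, then lift the lid off by its grip bar and lay it flat, seal side down, in the middle of the rubber mat. Then take the plate out of the chamber and slide it upright, fully home, into the one empty slot of the plate rack. The ceramic is brittle, so feel it into the slot and never ram it on the rack. Lower the lid and the plate rather than dropping them, and leave the other plates and the jar, beaker and pipette around the chamber where they are.

Things in the scene. Friction and masses are not known exactly. Their poses are not given: they have to be found in the camera images.
- chamber: Aluminium vacuum chamber fixed to the bench, outside 160 mm (x) by 200 mm (y), 120 mm high, opening 136 by 164 mm. Origin: centre of its underside. Inside, centred at y = -20 mm, a white cradle with two end clips (tops 42 mm above the bench) holds the plate upright, its width along x, in a gap 11.5 mm wide (y) and 97 mm long (x); cradle floor 20 mm above the bench.
- lid_handle (a point): Grip point of the black bar in the middle of the lid's top: bar 70 mm long (x), 16 mm wide (y); its top is 12 mm above this point, the lid's top face 26 mm below it, the lid's underside (seal) 54 mm below it. While the tap is closed the vacuum holds the lid down all round: however pulled it lifts 1 or 2 mm only. Axes as the chamber's while it is on; z up.
- lid_under (a point): Middle of the lid's underside. The loose lid (0.5 to 0.85 kg with its tap) is a clear plate 160 (x) by 200 (y) by 12 mm, with a black seal frame 133 by 161 mm reaching 16 mm below it into the chamber's opening with 1.5 mm play each side. Resting on the mat this point is 4 mm above the bench.
- tap_wing (a point): Centre of the wing of the vent tap: an upright black bar 56 mm long (its x), 12 mm wide (its y), 26 mm high, turning about its own vertical z axis, which stands 76 mm from the grip bar's centre towards the lid's +y edge. This point lies on the axis, 27 mm above the lid's top face, 13 mm below the wing's top. The wing's axes turn with it; at joint value 0 its x is along the lid's x.
- tap (a joint): Angle of the vent tap, rad; 0 = shut, grows counter-clockwise seen from above, hard stop at 4.6 (about three quarters of a turn). It starts between 0 and 0.4, turns against a friction of about 0.12 N m and stays where it is left. The vacuum lets go between about 3.5 and 4.2, so turn it to the stop; it takes two or three grasps of the wing.
- plate_mid (a point): Centre of the plate in the chamber: a brittle white ceramic plate (45 N on the rim of a slot breaks it) 90 mm wide (x), 8 mm thick (y), 80 mm tall (z), 0.14 kg, loose, standing upright in the chamber's cradle (top 20 mm below the chamber's rim). Once held it is not tracked.
- mat: Fixed black rubber mat, 250 (x) by 210 (y) by 4 mm, lying on the bench. Origin: centre of its underside. It lies to the left or right of the chamber.
- rack: Fixed grey plate rack on the other side of the chamber, 105 mm (x) by 140 mm (y), 50 mm high; three parallel slots along its x, at y = -45, 0 and 45 mm, each 9.5 mm wide (y), 92 mm long (x) and 40 mm deep, sharp-edged mouths 50 mm above the bench, floor 10 mm above the bench. Walls between slots are pairs of 5 mm sheets. Origin: centre of its underside.
- free_slot (a point): Centre of the floor of the rack's one empty slot (40 mm below its mouth); axes parallel to the rack's. A plate that is home stands with its centre 40 mm above this point.
- plate_b_mid (a point): Centre of a like plate that already stands in another slot of the rack; to be left.
- plate_c_mid (a point): Centre of the second like plate already in the rack; to be left.
- jar_mid (a point): Bystander: small white jar with a red cap, 54 mm across, 75 mm tall; its middle.
- beaker_mid (a point): Bystander: glass beaker, 64 mm across, 85 mm tall; its middle.
- pipette_mid (a point): Bystander: white hand pipette lying on the bench between the robot and the chamber, 223 mm long, 26 mm thick.

How it is judged:
By the outcome, as a careful person would: the job done as asked, in the order asked, and still so for the second after the job is handed in, with the robot touching nothing.
It also fails if it takes over 72 s, if anything falls off the work surface, if the arm or the gripper's body presses on something with over 40 N, if the wrist force passes 120 N, or if a joint passes its speed limit or range.

ROBOT

A 7-joint arm with a two-finger parallel gripper is mounted at the origin on the work surface. World frame = base frame: x ahead of the robot, y to its left, z up, the work surface at z = 0. Lengths are in mm, angles in degrees, forces in N, time in s.
With the tool pointing down it reaches from about 425 to 1025 mm from the base axis. Payload 3.6 kg.
Tool frame: the origin (TCP) lies midway between the tips of the shut fingers; the grasp point (between the pads) lies 19 mm behind it; y points along the fingers, z is the direction in which the jaws open and shut, and the axes are right-handed (so a half turn about y gives the same grasp; the last joint's range is limited). The gripper opens to 85 mm and grips with 20 to 120 N. Pads are 22 mm wide; open, the fingers measure 114 mm over their backs; the gripper's body (76 mm by 85 mm) begins 54 mm behind the grasp point. The pads swing forward as they close: fully open they stand 13 mm farther back than shut.
Start: joints at [-81.102, 33.873, 2.773, 92.16, -1.908, 54.013, -1.931], TCP at [178.52, 702.681, 231.302] pointing down, gripper open.
Joint ranges: [-153.93, 153.93], [-27.13, 128.08], [-72.61, 78.16], [10.71, 143.7], [-87.88, 267.88], [4.46, 118.87], [-176.78, 176.78]. Speed limits (degrees/s): [147.25, 147.25, 180, 180, 180, 180, 180].

INTERFACE

Orientations are given as a 3x3 rotation matrix whose columns are the frame's x, y, z axes.
In Python, from rig import manip, snapshot, order gives the robot as it stands.
- The arm moves only by the tool send_rows, never from a script. Its argument "plan" is a list of rows, each a list of 7 numbers: the opening, from 0 (shut) to 1 (fully open), then the shift along the tool's x, y, z each as a share of 0.03 m, from -1 to 1, then the turn, a rotation vector about the tool's x, y, z each as a share of 0.1 rad, from -1 to 1. In form: [[gripper, tx, ty, tz, ax, ay, az], ...]. A call has 1 to 8 rows; each row shifts and turns the commanded pose from where the row before left it, along the tool's axes as they then stand; what a row does not reach is not made up. A row lasts 1/8 s, in which the tool goes at most 62.5 mm and 10.7 degrees, less where a joint would pass 70% of its speed; a pose out of reach is approached as far as the arm can. A call with a number of a shift or a turn outside -1 to 1 is refused whole. A call with a gripper value outside its range is refused whole. The fingers move at their own pace and stop on an object; "squeeze" is the grip in N (left out, the last holds). Time passes only in rows, so rows that do not move let the fingers close. It gives the time, the measured TCP pose, the force and the opening at its end, in the units of the state.
- manip.read_state(): the state, without advancing time (a new reading comes with each control period).
- snapshot(name): name is "side" or "top" or "wrist"; returns a dict with "frame" (480x640x3 uint8, blue, green, red), "range_z" (480x640 float32, mm along the optical axis (not along the pixel's ray), 0 where there is no reading), "fx", "fy", "cx", "cy" (pixels), "pose" (4x4, takes a point from camera to world coordinates). Camera axes: x right, y down, z forward; pixel columns grow to the right and rows downward; lengths in mm; the calibration is good to about 2 mm. A picture is of the moment at which its call begins.
- order.finish_job(): hands the job in, once; it reports no verdict.
The state is a dict: "t": time; "q": joint angles; "joint_vel": joint speeds; "effort": joint torques, N m; "position": TCP position; "ee_rot": TCP orientation; "wrist_force": force on the tool from outside, world axes, zero at the start; "wrist_torque": the same for the moment, N m; "grip_width": finger opening in mm.
Only numpy, scipy, OpenCV 4.12 (cv2) and the standard library are available. Lean on these libraries where they do the work, as an engineer would, in place of code of your own. Each camera call takes 0.05 s, during which the arm holds its last target.

## Working session

There is one attempt and no reset: what is moved stays moved. The work goes in short steps, Python scripts to look and compute and a tool call to move; the robot and the scene stay as the last step left them, time stands still between calls to the robot, and variables do not carry over. Pictures are saved under pics/ and viewed, and the job is handed in when it is done.

Besides the shell and the picture viewer there is one more tool, called after ">>>" as name([rows], argument=value, ...), one row to a line, values as JSON. send_rows: Moves the arm, as the interface text tells. Its arguments: {"type":"object","properties":{"plan":{"type":"array","items":{"type":"array","items":{"type":"number"}}},"squeeze":{"type":"number"}},"required":["plan"]}

```bash
ls -la; mkdir -p pics
cat > h.py <<'E'
import numpy as np, cv2, pickle
from rig import manip, snapshot, order
def take(name,fn):
    s=snapshot(name); pickle.dump(s,open(f'pics/{fn}.pkl','wb')); cv2.imwrite(f'pics/{fn}.png',s['frame']); return s
def load(fn): return pickle.load(open(f'pics/{fn}.pkl','rb'))
def ray(s,u,v,z):
    d=np.array([(u-s['cx'])/s['fx'],(v-s['cy'])/s['fy'],1]); P=np.array(s['pose']); d=P[:3,:3]@d; o=P[:3,3]
    return o+d*(z-o[2])/d[2]
def pts(s):
    Z=s['range_z']; v,u=np.mgrid[0:480,0:640]; P=np.array(s['pose'])
    c=np.stack([(u-s['cx'])/s['fx']*Z,(v-s['cy'])/s['fy']*Z,Z],-1); return c@P[:3,:3].T+P[:3,3]
E
python3 - <<'E'
from h import *
np.set_printoptions(precision=3,suppress=True)
print(manip.read_state())
for n in ['top','side','wrist']:
    s=take(n,n+'0'); print(n,s['fx'],s['fy'],s['cx'],s['cy']); print(np.array(s['pose']))
E
```

```text
total 12
drwxr-xr-x  3 agent agent 4096 Dec  7 02:55 .
drwxr-xr-x 23 root  root  4096 Dec  7 02:55 ..
drwxr-xr-x  2 agent agent 4096 Dec  7 02:55 pics
{'t': 0.0, 'q': array([-81.1  ,  33.925,   2.767,  92.238,  -1.908,  54.009,  -1.933]), 'joint_vel': array([-0.005,  0.089, -0.001, -0.016, -0.095,  0.004, -0.011]), 'effort': array([  0.001, -54.869,   1.546, -19.813,   0.009,   0.009,   0.   ]), 'position': array([178.332, 701.869, 230.132]), 'ee_rot': array([[ 0.969, -0.   ,  0.246],
       [-0.246, -0.002,  0.969],
       [ 0.   , -1.   , -0.002]]), 'wrist_force': array([-0.637, -0.798,  0.694]), 'wrist_torque': array([ 0.015,  0.009, -0.055]), 'grip_width': 85.27801806971888}
top 559.4894969377946 559.4894969377946 313.3333397993266 240.14218113260912
[[  -0.001   -0.99     0.142  345.492]
 [  -1.      -0.      -0.01     5.931]
 [   0.01    -0.142   -0.99  1411.459]
 [   0.       0.       0.       1.   ]]
side 592.7433404017489 592.7433404017489 316.9358343226553 236.9680594235743
[[   0.904   -0.317    0.286  144.088]
 [  -0.426   -0.702    0.571 -735.808]
 [   0.02    -0.638   -0.77  1132.81 ]
 [   0.       0.       0.       1.   ]]
wrist 368.59950057008683 368.59950057008683 315.971241921417 239.8273706131557
[[  0.247   0.932   0.265 110.939]
 [  0.969  -0.236  -0.07  719.755]
 [ -0.003   0.274  -0.962 372.144]
 [  0.      0.      0.      1.   ]]
```

View images.

View pics/top0.png

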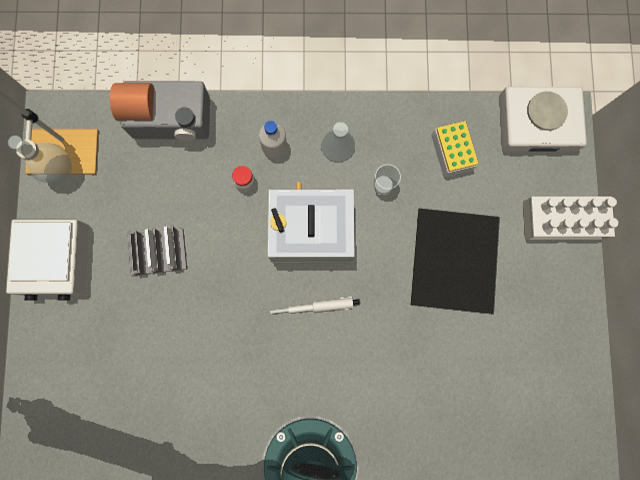

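View pics/side0.png

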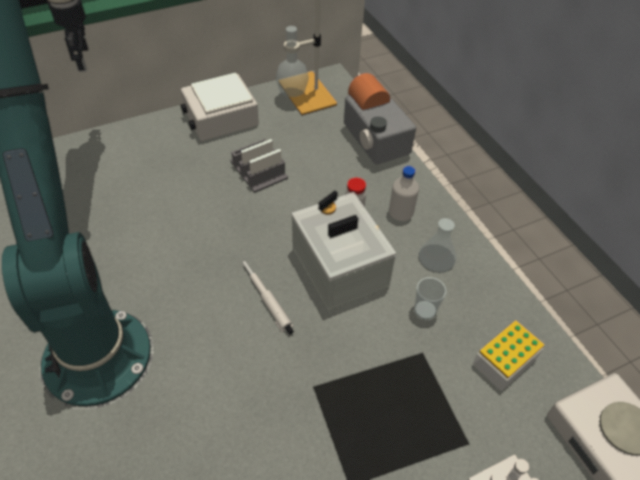

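View pics/wrist0.png

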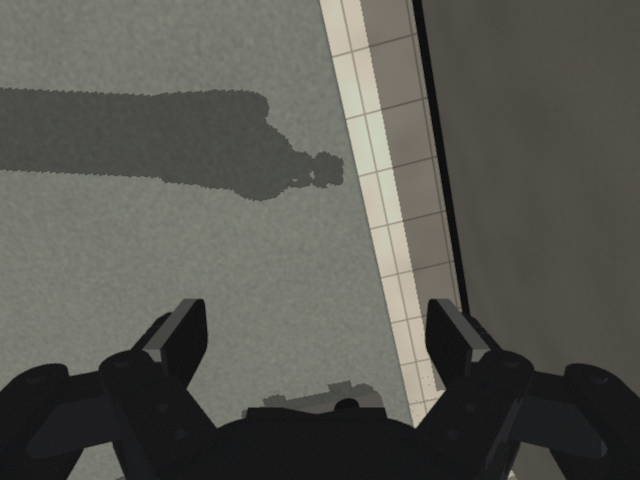

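Run:
```python
from h import *
np.set_printoptions(precision=1,suppress=True)
s=load('top0');P=pts(s);f=s['frame'];im=f.astype(int).sum(-1)
cv2.imwrite('pics/crop1.png',cv2.resize(f[170:330,110:370],None,fx=3,fy=3,interpolation=cv2.INTER_NEAREST))
def rect(m,z,x0,y0,x1,y1,name):
    M=np.zeros((480,640),np.uint8);M[y0:y1,x0:x1]=m[y0:y1,x0:x1]
    c=max(cv2.findContours(M,cv2.RETR_EXTERNAL,cv2.CHAIN_APPROX_NONE)[0],key=cv2.contourArea).reshape(-1,2)
    M2=np.zeros_like(M);cv2.drawContours(M2,[c.reshape(-1,1,2)],-1,1,-1);vv,uu=np.nonzero(M2)
    w=np.array([ray(s,u,v,z)[:2] for u,v in zip(uu,vv)],np.float32)
    r=cv2.minAreaRect(w);print(name,len(w),'mean',w.mean(0),'rect',r,'z',np.median(P[...,2][M2>0]))
    d=w-w.mean(0);U,S,V=np.linalg.svd(d,full_matrices=False);print('  long axis deg',np.degrees(np.arctan2(V[0,1],V[0,0])),np.sqrt(12)*S/np.sqrt(len(w)))
rect((im<110),170,295,195,330,245,'bar')
rect((im<110),172,265,200,290,238,'wing')
rect((im<150),4,390,190,520,330,'mat')
Z=P[...,2]
rect((Z>110)&(Z<140)|(Z>=140),132,255,175,365,275,'lid')
rect((Z>60)&(Z<120),90,110,215,200,290,'rackplates')
rect((Z>30),50,110,215,200,290,'rack')
print(Z[215:285:5,125:190:4].astype(int))
```

```text
bar 37 mean [562.1   3.8] rect ((567.3057861328125, -0.558072566986084), (68.60710906982422, 11.225882530212402), 0.020026789978146553) z 168.46861255591898
  long axis deg -175.96442 [76.6  9.2]
wing 5 mean [544.9  66. ] rect ((545.1373291015625, 66.71034240722656), (2.270944833755493, 6.738451957702637), 0.036925315856933594) z 172.67667223030116
  long axis deg 83.806656 [9.1 3.7]
mat 7860 mean [ 495.  -367.3] rect ((496.35150146484375, -367.18341064453125), (207.37315368652344, 246.80575561523438), 83.8370590209961) z 3.80862136828614
  long axis deg 173.72252 [246.3 206.5]
lid 5896 mean [567.4  -1.3] rect ((566.4407958984375, -1.5829315185546875), (162.35365295410156, 199.595703125), 0.08050995320081711) z 132.1301223934188
  long axis deg -89.92062 [199.8 161.1]
rackplates 254 mean [515.2 381.8] rect ((516.1292114257812, 381.5630187988281), (92.88778686523438, 17.023303985595703), 6.290090084075928) z 86.90872884520786
  long axis deg -172.0945 [91.2 15.8]
rack 510 mean [516.7 385.9] rect ((516.019775390625, 385.897705078125), (108.03295135498047, 29.476245880126953), 7.0859422
[... 631 characters left out ...]
1 1411    9   91   49   38    9   92   81   50   16
     6    0   -2]
 [  -4   15   37   46   24   12   86   60   41    7    4   85   51   29
     6    2    0]
 [   1    2   37   47   25   13   89   63   44   13   10   90   44   31
     4   10   -2]
 [   3   -5   46   52   23    8   87   66   42   15   10   90   54   31
     8    9    1]
 [  -3    0   45   48   31   13   91   70   51   13   11   63   50   39
     6    9    0]
 [  -1    0   50   23   37    7    5   52   51   21   11    9   16    6
     6   -7    5]
 [   2    0    6   13   -2    0    1    1    7    3   -1    4    2    1
     0    0    3]
 [   6    2    5    1    2    1    0    0   -1   -1    1    5   -4   -2
    -1   -1   -3]]
```

View pics/crop1.png

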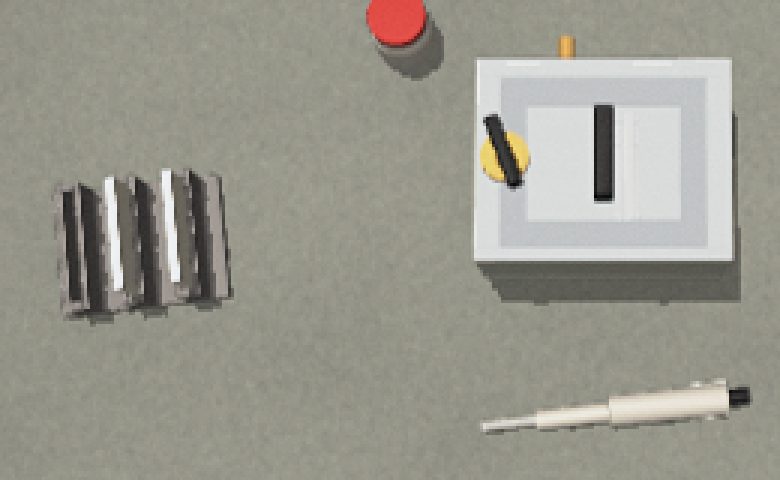

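```bash
cat >> h.py <<'E'
from scipy.spatial.transform import Rotation as Rn
def Rgoal(yaw):  # yaw of tool z, deg; tool y straight down
    a=np.radians(yaw); z=np.array([np.cos(a),np.sin(a),0]); y=np.array([0,0,-1.]); return np.stack([np.cross(y,z),y,z],1)
def zyaw(R): return np.degrees(np.arctan2(R[1,2],R[0,2]))
def plan(p,yaw,grip,n=None,dyaw=None,st=None):
    """rows from measured pose to p,yaw. dyaw = signed total turn (deg) if long way is wanted"""
    st=st or manip.read_state(); P=np.array(st['position']);R=np.array(st['ee_rot']); p=np.array(p,float)
    if dyaw is None: dyaw=(yaw-zyaw(R)+180)%360-180
    n0=max(np.ceil(np.abs(p-P).max()/24),np.ceil(abs(np.radians(dyaw))/0.095),1); n=int(max(n or 0,n0))
    G=Rgoal(yaw)
    # tilt fix plus yaw, distributed
    yaw0=yaw-dyaw; rows=[]
    for i in range(n):
        a=(i+1)/n; Rt=Rgoal(yaw0+dyaw*a); pt=P+(p-P)/(n-i)
        t=np.round(R.T@(pt-P)/30,2); w=np.round(Rn.from_matrix(R.T@Rt).as_rotvec()/0.1,2)
        P=P+R@(t*30); R=R@Rn.from_rotvec(w*0.1).as_matrix()
        rows.append([grip]+[float(x)+0.0 for x in np.r_[t,w]])
    for i in range(0,n,8): print(str(rows[i:i+8]).replace(' ',''))
    print('n',n,'end',P.round(1),'zyaw',zyaw(R).round(1))
def st():
    s=manip.read_state(); print('t',round(s['t'],2),'p',s['position'].round(1),'zyaw',zyaw(s['ee_rot']).round(2),'tilt',s['ee_rot'][2].round(3),'F',s['wrist_force'].round(1),'T',s['wrist_torque'].round(2),'w',round(s['grip_width'],1),'q',s['q'].round(0)); return s
E
python3 - <<'E'
from h import *
plan([517,445,330],-4,1)
E
```

```text
[[1,0.87,-0.22,-0.37,0.02,0.93,0.0],[1,0.9,-0.22,-0.29,0.0,0.93,0.0],[1,0.92,-0.22,-0.2,0.0,0.92,0.0],[1,0.94,-0.22,-0.12,0.0,0.93,0.0],[1,0.94,-0.22,-0.03,0.0,0.93,0.0],[1,0.94,-0.22,0.06,0.0,0.93,0.0],[1,0.93,-0.22,0.15,0.0,0.93,0.0],[1,0.92,-0.22,0.23,0.0,0.92,0.0]]
[[1,0.89,-0.22,0.32,0.0,0.93,0.0],[1,0.86,-0.22,0.4,0.0,0.93,0.0],[1,0.82,-0.22,0.48,0.0,0.93,0.0],[1,0.77,-0.22,0.55,0.0,0.93,0.0],[1,0.71,-0.23,0.62,0.0,0.92,0.0],[1,0.65,-0.22,0.68,0.0,0.93,0.0],[1,0.59,-0.23,0.74,0.0,0.93,0.0]]
n 15 end [517. 445. 330.] zyaw -4.0
```

>>> send_rows([
  [1,0.87,-0.22,-0.37,0.02,0.93,0.0],
  [1,0.9,-0.22,-0.29,0.0,0.93,0.0],
  [1,0.92,-0.22,-0.2,0.0,0.92,0.0],
  [1,0.94,-0.22,-0.12,0.0,0.93,0.0],
  [1,0.94,-0.22,-0.03,0.0,0.93,0.0],
  [1,0.94,-0.22,0.06,0.0,0.93,0.0],
  [1,0.93,-0.22,0.15,0.0,0.93,0.0],
  [1,0.92,-0.22,0.23,0.0,0.92,0.0],
])

```text
t: 1.15
position: [359.2, 564.5, 283.8]
ee_rot: [[0.546, 0.0, 0.838], [-0.838, 0.001, 0.546], [-0.001, -1.0, 0.001]]
wrist_force: [0.8, 0.4, 0.5]
grip_width: 85.7
```

>>> send_rows([
  [1,0.89,-0.22,0.32,0.0,0.93,0.0],
  [1,0.86,-0.22,0.4,0.0,0.93,0.0],
  [1,0.82,-0.22,0.48,0.0,0.93,0.0],
  [1,0.77,-0.22,0.55,0.0,0.93,0.0],
  [1,0.71,-0.23,0.62,0.0,0.92,0.0],
  [1,0.65,-0.22,0.68,0.0,0.93,0.0],
  [1,0.59,-0.23,0.74,0.0,0.93,0.0],
])

```text
t: 2.02
position: [517.4, 444.8, 330.4]
ee_rot: [[-0.073, -0.0, 0.997], [-0.997, 0.001, -0.073], [-0.001, -1.0, -0.0]]
wrist_force: [0.5, 0.7, -0.5]
grip_width: 85.4
```

Run:
```python
from h import *
st(); s=take('wrist','w1'); print(np.array(s['pose']).round(2)); st()
```

```text
t 2.02 p [517.4 444.8 330.4] zyaw -4.17 tilt [-0.001 -1.    -0.   ] F [ 0.5  0.7 -0.5] T [-0.01 -0.02  0.02] w 85.4 q [-62.  27.  27.  93. -14.  63. -36.]
[[ 1.0000e+00 -7.0000e-02 -2.0000e-02  5.2210e+02]
 [-7.0000e-02 -9.6000e-01 -2.7000e-01  5.1403e+02]
 [ 0.0000e+00  2.7000e-01 -9.6000e-01  4.7242e+02]
 [ 0.0000e+00  0.0000e+00  0.0000e+00  1.0000e+00]]
t 2.08 p [522.2 440.7 331.8] zyaw -4.63 tilt [-0.    -1.     0.005] F [ 2.8 -1.8  0.9] T [-0.18 -0.22  0.05] w 85.4 q [-62.  27.  27.  93. -13.  63. -36.]
```

View pics/w1.png

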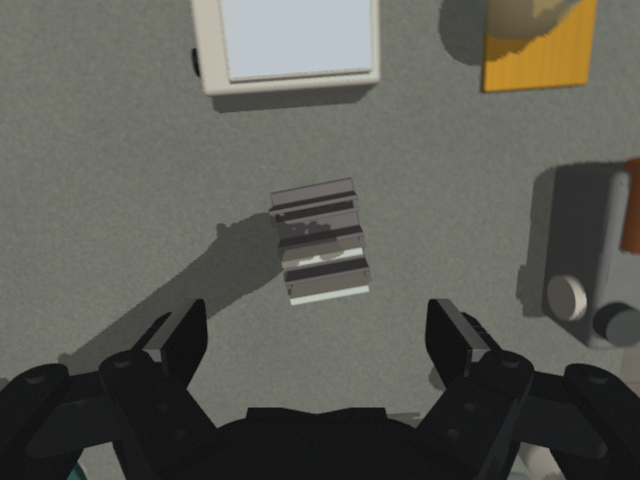

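Run:
```python
from h import *
s=load('w1'); cv2.imwrite('pics/crop2.png',cv2.resize(s['frame'][165:315,255:385],None,fx=5,fy=4,interpolation=cv2.INTER_CUBIC))
```

```text
(no output)
```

View pics/crop2.png

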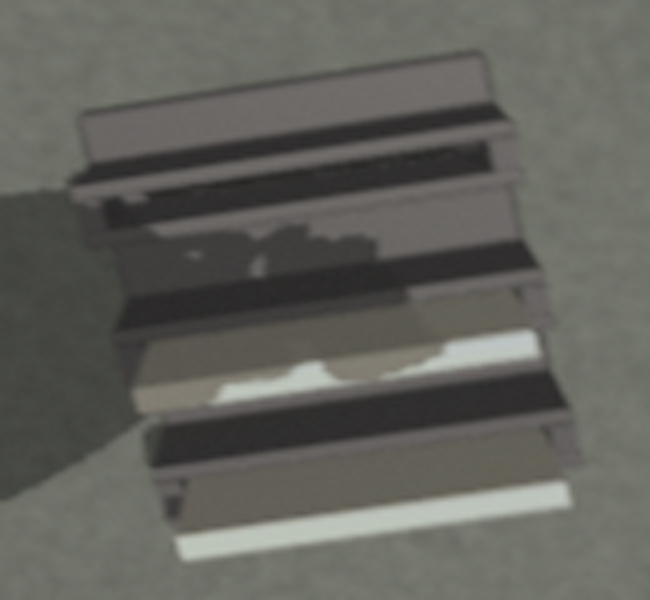

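Run:
```python
from h import *
plan([511,450,230],8,1)
```

```text
[[1,-0.06,0.68,-0.08,-0.05,-0.44,0.0],[1,-0.06,0.68,-0.08,0.0,-0.44,0.0],[1,-0.06,0.68,-0.07,0.0,-0.44,0.0],[1,-0.06,0.68,-0.07,0.0,-0.44,0.0],[1,-0.07,0.67,-0.07,0.0,-0.44,0.0]]
n 5 end [511.2 449.9 230.1] zyaw 8.0
```

>>> send_rows([
  [1,-0.06,0.68,-0.08,-0.05,-0.44,0.0],
  [1,-0.06,0.68,-0.08,0.0,-0.44,0.0],
  [1,-0.06,0.68,-0.07,0.0,-0.44,0.0],
  [1,-0.06,0.68,-0.07,0.0,-0.44,0.0],
  [1,-0.07,0.67,-0.07,0.0,-0.44,0.0],
  [1,0,0,0,0,0,0],
])

```text
t: 2.82
position: [503.5, 454.4, 226.9]
ee_rot: [[0.151, -0.008, 0.989], [-0.989, -0.001, 0.151], [-0.001, -1.0, -0.008]]
wrist_force: [0.6, 0.6, 0.2]
grip_width: 85.2
```

Run:
```python
from h import *
st(); s=take('wrist','w2'); print(np.array(s['pose']).round(2)); st()
```

```text
t 2.83 p [503.5 454.4 226.9] zyaw 8.66 tilt [-0.001 -1.    -0.008] F [0.6 0.6 0.2] T [0.05 0.01 0.01] w 85.2 q [-60.  32.  21.  99. -14.  52. -24.]
[[ 9.9000e-01  1.5000e-01  3.0000e-02  4.9391e+02]
 [ 1.5000e-01 -9.5000e-01 -2.7000e-01  5.2338e+02]
 [-1.0000e-02  2.7000e-01 -9.6000e-01  3.6882e+02]
 [ 0.0000e+00  0.0000e+00  0.0000e+00  1.0000e+00]]
t 2.88 p [504.7 454.7 228.3] zyaw 8.61 tilt [-0.002 -1.    -0.006] F [ 0.  -0.2 -0.4] T [ 0.   -0.03 -0.01] w 85.3 q [-60.  32.  21.  99. -14.  52. -24.]
```

View pics/w2.png

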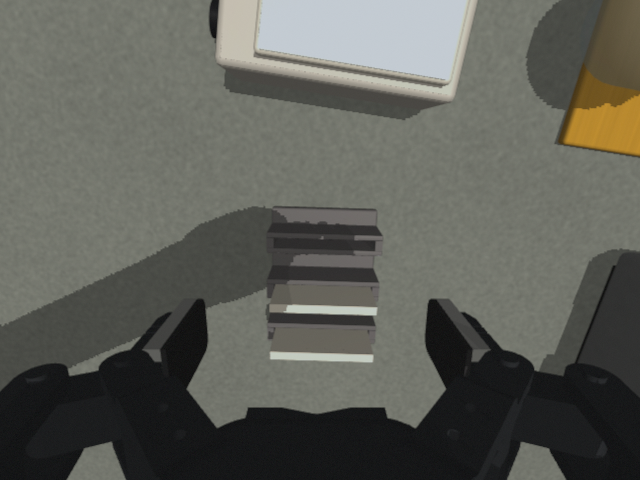

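Run:
```python
from h import *
s=load('w2'); cv2.imwrite('pics/crop3.png',cv2.resize(s['frame'][200:300,255:395],None,fx=5,fy=5,interpolation=cv2.INTER_CUBIC))
g=s['frame'].astype(int).sum(-1)
for u in (290,325,360): print(u,g[205:290,u])
```

```text
290 [357 252 177 256 303 317 318 320 319 313 315 314 317 315 315 314 316 240
 153 131 133 132 137 134 137 133 133 135 178 196 197 186 196 161 135 134
 134 131 134 132 136 133 138 163 194 196 192 191 183 187 192 191 192 192
 192 189 191 222 242 256 236 175 145 147 147 150 149 148 143 146 148 148
 143 145 164 272 307 306 303 279 286 294 291 294 293]
325 [335 332 249 186 258 308 323 323 321 322 322 323 323 321 323 322 266 208
 192 157 131 136 135 138 135 136 135 137 133 169 191 194 189 184 155 133
 131 135 138 136 131 133 138 134 162 186 196 193 189 248 299 310 311 310
 309 313 310 312 310 307 310 259 178 143 145 149 148 142 148 144 151 150
 146 149 147 161 271 314 308 304 275 282 293 291 292]
360 [338 340 344 251 183 252 309 327 330 330 329 326 328 326 324 327 327 326
 327 325 228 148 151 148 145 148 145 151 146 144 261 327 330 315 290 203
 149 146 147 146 145 146 147 151 149 196 302 330 315 305 286 306 320 318
 317 320 317 316 317 315 315 314 262 179 146 146 145 145 148 151 145 149
 148 149 152 149 152 270 312 311 308 271 282 291 293]
```

View pics/crop3.png

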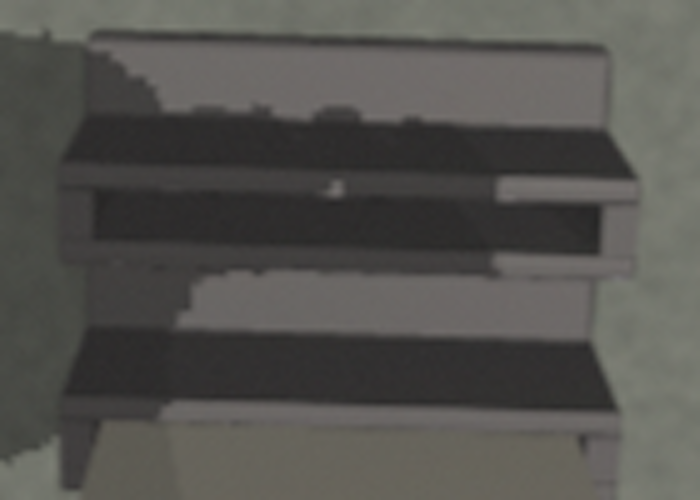

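```bash
python3 - <<'E'
from h import *
s=load('w2')
f=lambda u,v,z=50: ray(s,u,v,z).round(1)
a=[f(290,238),f(290,248),f(360,240),f(360,250)]
for x in a: print(x)
L=(a[0]+a[1])/2;R=(a[2]+a[3])/2; d=R-L; print('yaw',np.degrees(np.arctan2(d[1],d[0])), 'widths',np.linalg.norm(a[1]-a[0]),np.linalg.norm(a[3]-a[2]))
l=f(274,242.5+.2),r=f(375.3,245.7) if 0 else None
E
python3 - <<'E'
from h import *
s=load('w2')
f=lambda u,v,z=50: ray(s,u,v,z)
l=f(274,242.6);r=f(375.3,245.5);print(l,r,np.linalg.norm(l-r),'c',(l+r)/2,np.degrees(np.arctan2(*(r-l)[1::-1])))
# outer edges of the rack sheets z=50: far sheet
for a,b in [((255+62/5,200+178/5),(255+638/5,200+190/5)),((255+62/5,200+412/5),(255+618/5,200+422/5))]:
    A=f(*a);B=f(*b);print(A,B,np.degrees(np.arctan2(*(B-A)[1::-1])),np.linalg.norm(A-B))
st()
E
```

```text
[468.01921806 425.09365729  50.        ] [558.73867782 436.31019099  50.        ] 91.4102346978734 c [513.37894794 430.70192414  50.        ] 7.048267461975884
[461.38069575 430.69179286  50.        ] [563.84153162 444.20136356  50.        ] 7.511183162601883 103.34762400714976
[466.5423195  385.81695898  50.        ] [569.07346186 399.68598303  50.        ] 7.703440675551328 103.46489734214043
t 2.88 p [504.7 454.7 228.3] zyaw 8.61 tilt [-0.002 -1.    -0.006] F [ 0.  -0.2 -0.4] T [ 0.   -0.03 -0.01] w 85.3 q [-60.  32.  21.  99. -14.  52. -24.]  File "<stdin>", line 7
    l=f(274,242.5+.2),r=f(375.3,245.7) if 0 else None
    ^^^^^^^^^^^^^^^^^
SyntaxError: invalid syntax. Maybe you meant '==' or ':=' instead of '='?
```

Run:
```python
from h import *
s=load('top0');g=s['frame'].astype(int).sum(-1)
for n,(x0,y0,x1,y1),z in [('wing',(266,203,290,238),172),('bar',(300,198,322,242),170)]:
    M=(g<230).astype(np.uint8);K=np.zeros_like(M);K[y0:y1,x0:x1]=M[y0:y1,x0:x1]
    v,u=np.nonzero(K);w=np.array([ray(s,a,b,z)[:2] for a,b in zip(u,v)]);c=w.mean(0);V=np.linalg.svd(w-c)[2][0];print(n,len(w),c,np.degrees(np.arctan2(V[1],V[0])),cv2.minAreaRect(w.astype(np.float32)))
plan([567,75,260],-70,1)
```

```text
wing 116 [568.80806661  74.09761398] -159.15048447296073 ((569.2982788085938, 74.3208236694336), (55.14073944091797, 11.964693069458008), 22.431949615478516)
bar 191 [568.18356882  -0.60667848] 179.83954249258443 ((568.4627685546875, -0.5562577247619629), (11.307184219360352, 70.93576049804688), 89.94731140136719)
[[1,0.8,-0.07,0.01,0.06,0.86,-0.02],[1,0.8,-0.07,0.08,0.0,0.86,0.0],[1,0.79,-0.07,0.15,0.0,0.85,0.0],[1,0.77,-0.06,0.21,0.0,0.86,0.0],[1,0.75,-0.07,0.28,0.0,0.86,0.0],[1,0.73,-0.06,0.34,0.0,0.86,0.0],[1,0.69,-0.07,0.4,0.0,0.85,0.0],[1,0.66,-0.06,0.46,0.0,0.86,0.0]]
[[1,0.61,-0.07,0.52,0.0,0.86,0.0],[1,0.57,-0.06,0.57,0.0,0.86,0.0],[1,0.52,-0.07,0.61,0.0,0.85,0.0],[1,0.46,-0.06,0.65,0.0,0.86,0.0],[1,0.4,-0.07,0.69,0.0,0.86,0.0],[1,0.35,-0.06,0.73,0.0,0.86,0.0],[1,0.28,-0.07,0.75,0.0,0.85,0.0],[1,0.21,-0.06,0.77,0.0,0.86,0.0]]
n 16 end [567.1  75.1 259.9] zyaw -70.0
```

>>> send_rows([
  [1,0.8,-0.07,0.01,0.06,0.86,-0.02],
  [1,0.8,-0.07,0.08,0.0,0.86,0.0],
  [1,0.79,-0.07,0.15,0.0,0.85,0.0],
  [1,0.77,-0.06,0.21,0.0,0.86,0.0],
  [1,0.75,-0.07,0.28,0.0,0.86,0.0],
  [1,0.73,-0.06,0.34,0.0,0.86,0.0],
  [1,0.69,-0.07,0.4,0.0,0.85,0.0],
  [1,0.66,-0.06,0.46,0.0,0.86,0.0],
])

```text
t: 3.88
position: [536.8, 263.5, 245.2]
ee_rot: [[-0.515, 0.002, 0.857], [-0.857, 0.001, -0.515], [-0.002, -1.0, 0.001]]
wrist_force: [0.5, 0.9, 1.4]
grip_width: 85.4
```

>>> send_rows([
  [1,0.61,-0.07,0.52,0.0,0.86,0.0],
  [1,0.57,-0.06,0.57,0.0,0.86,0.0],
  [1,0.52,-0.07,0.61,0.0,0.85,0.0],
  [1,0.46,-0.06,0.65,0.0,0.86,0.0],
  [1,0.4,-0.07,0.69,0.0,0.86,0.0],
  [1,0.35,-0.06,0.73,0.0,0.86,0.0],
  [1,0.28,-0.07,0.75,0.0,0.85,0.0],
  [1,0.21,-0.06,0.77,0.0,0.86,0.0],
])

```text
t: 4.88
position: [568.0, 73.4, 260.4]
ee_rot: [[-0.942, 0.002, 0.336], [-0.336, 0.001, -0.942], [-0.002, -1.0, -0.0]]
wrist_force: [0.7, -0.2, -1.4]
grip_width: 85.5
```

>>> send_rows([
  [1,0,0,0,0,0,0],
  [1,0,0,0,0,0,0],
])

```text
t: 5.12
position: [567.7, 75.9, 260.0]
ee_rot: [[-0.939, 0.001, 0.343], [-0.343, 0.002, -0.939], [-0.002, -1.0, -0.001]]
wrist_force: [-0.7, 0.7, 0.6]
grip_width: 84.8
```

Run:
```python
from h import *
st(); s=take('wrist','w3')
```

```text
t 5.12 p [567.7  75.9 260. ] zyaw -69.96 tilt [-0.002 -1.    -0.001] F [-0.7  0.7  0.6] T [-0.04 -0.01  0.03] w 84.8 q [-45.  27.  46. 112. -25.  51. -56.]
```

View pics/w3.png

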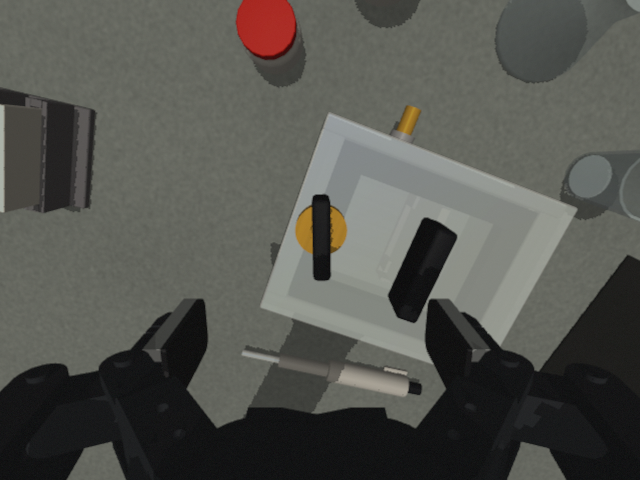

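Run:
```python
from h import *
np.set_printoptions(precision=1,suppress=True)
s=load('w3');g=s['frame'].astype(int).sum(-1);P=pts(s)
for n,(x0,y0,x1,y1),z in [('wing',(300,185,345,290),172),('bar',(380,210,465,330),170)]:
    K=np.zeros((480,640),np.uint8);K[y0:y1,x0:x1]=(g<140)[y0:y1,x0:x1]
    K&=(abs(P[...,2]-z)<6).astype(np.uint8)
    v,u=np.nonzero(K);w=np.array([ray(s,a,b,z)[:2] for a,b in zip(u,v)]);c=w.mean(0);V=np.linalg.svd(w-c)[2][0];print(n,len(w),c,np.degrees(np.arctan2(V[1],V[0])),cv2.minAreaRect(w.astype(np.float32)),np.median(P[...,2][K>0]))
# lid corners z=132
for u,v in [(330,115),(576,209),(263,305)]: print(ray(s,u,v,132))
# pads: current tcp
plan([568,75,160],-69,1)
```

```text
wing 1363 [573.3  74.9] -159.18125828927847 ((572.1996459960938, 75.05357360839844), (54.576541900634766, 11.376078605651855), 20.558046340942383) 170.90557992473268
bar 2349 [573.3   0.3] -179.87378060338114 ((572.2240600585938, 0.47302913665771484), (17.00132942199707, 68.79303741455078), 89.94466400146484) 169.00199067395346
[648.6  95.4 132. ]
[649.2 -99.8 132. ]
[495.2  95.1 132. ]
[[1,0.0,0.67,0.01,0.01,-0.03,-0.02],[1,0.0,0.67,0.01,0.0,-0.03,0.0],[1,0.0,0.66,0.01,0.0,-0.03,0.0],[1,0.0,0.67,0.01,0.0,-0.04,0.0],[1,0.0,0.66,0.01,0.0,-0.03,0.0]]
n 5 end [568.1  75.  160.1] zyaw -69.0
```

Run:
```python
from h import *
plan([570,75,141],-69.5,0.6,n=6)
```

```text
[[0.6,-0.01,0.66,0.01,0.01,-0.01,-0.02],[0.6,-0.01,0.66,0.01,0.0,-0.01,0.0],[0.6,-0.01,0.66,0.01,0.0,-0.02,0.0],[0.6,-0.01,0.66,0.01,0.0,-0.01,0.0],[0.6,-0.01,0.66,0.02,0.0,-0.01,0.0],[0.6,-0.01,0.67,0.01,0.0,-0.01,0.0]]
n 6 end [570.   75.  140.9] zyaw -69.5
```

>>> send_rows([
  [0.6,-0.01,0.66,0.01,0.01,-0.01,-0.02],
  [0.6,-0.01,0.66,0.01,0.0,-0.01,0.0],
  [0.6,-0.01,0.66,0.01,0.0,-0.02,0.0],
  [0.6,-0.01,0.66,0.01,0.0,-0.01,0.0],
  [0.6,-0.01,0.66,0.02,0.0,-0.01,0.0],
  [0.6,-0.01,0.67,0.01,0.0,-0.01,0.0],
  [0.6,0,0,0,0,0,0],
])

```text
t: 6.05
position: [569.0, 73.5, 139.3]
ee_rot: [[-0.937, -0.003, 0.348], [-0.348, -0.001, -0.937], [0.003, -1.0, 0.0]]
wrist_force: [0.5, 0.3, 0.2]
grip_width: 51.2
```

>>> send_rows([
  [0,0,0,0,0,0,0],
  [0,0,0,0,0,0,0],
  [0,0,0,0,0,0,0],
  [0,0,0,0,0,0,0],
], squeeze=50)

```text
t: 6.55
position: [571.3, 73.7, 142.6]
ee_rot: [[-0.937, 0.003, 0.348], [-0.348, -0.0, -0.937], [-0.003, -1.0, 0.001]]
wrist_force: [-0.7, 0.4, 5.6]
grip_width: 12.2
```

Run:
```python
from h import *
st(); s=take('wrist','w4')
```

```text
t 6.55 p [571.3  73.7 142.6] zyaw -69.61 tilt [-0.003 -1.     0.001] F [-0.7  0.4  5.6] T [ 0.09  0.12 -0.06] w 12.2 q [-38.  35.  37. 117. -34.  39. -48.]
```

View pics/w4.png

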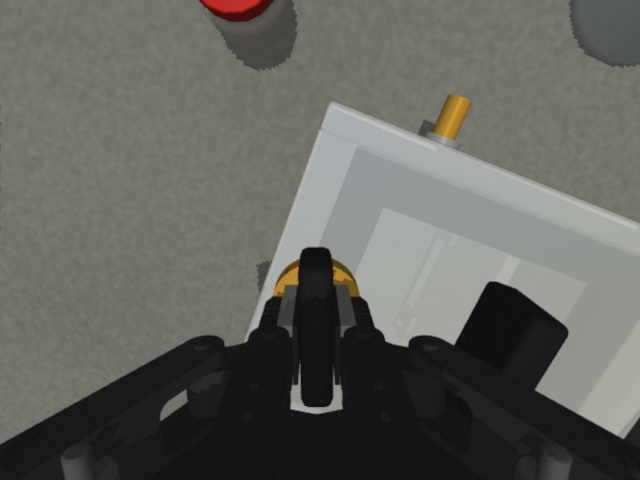

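>>> send_rows([
  [0,0,0,0,0,-0.9,0],
  [0,0,0,0,0,-0.9,0],
  [0,0,0,0,0,-0.9,0],
  [0,0,0,0,0,-0.9,0],
  [0,0,0,0,0,-0.9,0],
  [0,0,0,0,0,-0.9,0],
  [0,0,0,0,0,-0.9,0],
  [0,0,0,0,0,-0.9,0],
])

```text
t: 7.6
position: [571.3, 73.7, 142.6]
ee_rot: [[-0.473, 0.003, 0.881], [-0.881, 0.0, -0.473], [-0.002, -1.0, 0.003]]
wrist_force: [-0.2, 0.0, 4.2]
grip_width: 12.2
```

Run:
```python
from h import *
st()
```

```text
t 7.6 p [571.3  73.7 142.6] zyaw -28.26 tilt [-0.002 -1.     0.003] F [-0.2  0.   4.2] T [ 0.1   0.13 -0.14] w 12.2 q [-30.  32.  26. 117. -23.  36. -17.]
```

>>> send_rows([
  [0,0,0,0,0,-1,0],
  [0,0,0,0,0,-1,0],
  [0,0,0,0,0,-1,0],
  [0,0,0,0,0,-1,0],
  [0,0,0,0,0,-1,0],
  [0,0,0,0,0,-1,0],
  [0,0,0,0,0,-1,0],
  [0,0,0,0,0,-1,0],
])

```text
t: 8.6
position: [571.2, 73.8, 142.6]
ee_rot: [[0.302, 0.003, 0.953], [-0.953, -0.0, 0.302], [0.001, -1.0, 0.003]]
wrist_force: [-0.1, -0.1, 5.1]
grip_width: 12.2
```

>>> send_rows([
  [0,0,0,0,0,-1,0],
  [0,0,0,0,0,-1,0],
  [0,0,0,0,0,-1,0],
  [0,0,0,0,0,-1,0],
  [0,0,0,0,0,-1,0],
  [0,0,0,0,0,-1,0],
  [0,0,0,0,0,-1,0],
  [0,0,0,0,0,-1,0],
])

```text
t: 9.6
position: [571.2, 73.7, 142.6]
ee_rot: [[0.894, 0.003, 0.447], [-0.447, -0.0, 0.894], [0.003, -1.0, 0.001]]
wrist_force: [-0.9, 0.4, 5.2]
grip_width: 12.1
```

Run:
```python
from h import *
st()
```

```text
t 9.6 p [571.2  73.7 142.6] zyaw 63.42 tilt [ 0.003 -1.     0.001] F [-0.9  0.4  5.2] T [ 0.04  0.15 -0.2 ] w 12.1 q [-12.  30.  -1. 116.   1.  34.  51.]
```

>>> send_rows([
  [0,0,0,0,0,-1,0],
  [0,0,0,0,0,-1,0],
  [0,0,0,0,0,-1,0],
  [0,0,0,0,0,-1,0],
  [0,0,0,0,0,-1,0],
  [0,0,0,0,0,-1,0],
  [0,0,0,0,0,-1,0],
  [0,0,0,0,0,-1,0],
])

```text
t: 10.6
position: [571.1, 73.6, 142.6]
ee_rot: [[0.944, 0.003, -0.33], [0.33, -0.001, 0.944], [0.002, -1.0, -0.002]]
wrist_force: [-0.9, 0.6, 5.3]
grip_width: 12.4
```

>>> send_rows([
  [0,0,0,0,0,-1,0],
  [0,0,0,0,0,-1,0],
  [0,0,0,0,0,-1,0],
  [0,0,0,0,0,-1,0],
  [0,0,0,0,0,-1,0],
  [0,0,0,0,0,-1,0],
])

```text
t: 11.35
position: [571.2, 73.6, 142.6]
ee_rot: [[0.593, 0.003, -0.805], [0.805, -0.001, 0.593], [0.001, -1.0, -0.003]]
wrist_force: [-0.8, 0.6, 5.8]
grip_width: 12.4
```

Run:
```python
from h import *
st()
```

```text
t 11.35 p [571.2  73.6 142.6] zyaw 143.61 tilt [ 0.001 -1.    -0.003] F [-0.8  0.6  5.8] T [ 0.04  0.23 -0.19] w 12.4 q [  5.  32. -23. 115.  20.  37. 112.]
```

>>> send_rows([
  [0,0,0,0,0,-1,0],
  [0,0,0,0,0,-1,0],
  [0,0,0,0,0,-1,0],
  [0,0,0,0,0,-1,0],
  [0,0,0,0,0,-0.8,0],
  [0,0,0,0,0,-0.5,0],
  [0,0,0,0,0,-0.3,0],
  [0,0,0,0,0,0,0],
])

```text
t: 12.35
position: [571.2, 73.6, 142.6]
ee_rot: [[0.078, 0.003, -0.997], [0.997, -0.001, 0.078], [-0.001, -1.0, -0.003]]
wrist_force: [-1.2, 0.5, 6.5]
grip_width: 12.4
```

Run:
```python
from h import *
st()
```

```text
t 12.35 p [571.2  73.6 142.6] zyaw 175.52 tilt [-0.001 -1.    -0.003] F [-1.2  0.5  6.5] T [ 0.03  0.32 -0.18] w 12.4 q [ 11.  33. -32. 115.  27.  39. 138.]
```

>>> send_rows([
  [0,0,0,0,0,-0.4,0],
  [0,0,0,0,0,-0.4,0],
  [0,0,0,0,0,-0.4,0],
  [0,0,0,0,0,0,0],
])

```text
t: 12.85
position: [570.7, 73.5, 142.6]
ee_rot: [[-0.034, 0.001, -0.999], [0.999, 0.0, -0.034], [0.0, -1.0, -0.001]]
wrist_force: [-2.7, 0.3, 8.5]
grip_width: 12.1
```

Run:
```python
from h import *
st()
```

```text
t 12.85 p [570.7  73.5 142.6] zyaw -178.05 tilt [ 0.    -1.    -0.001] F [-2.7  0.3  8.5] T [ 0.14  0.5  -1.42] w 12.1 q [ 12.  34. -33. 115.  28.  40. 143.]
```

>>> send_rows([
  [0.6,0,0,0,0,0,0],
  [0.6,0,0,0,0,0,0],
  [0.6,0,-0.8,0,0,0,0],
  [0.6,0,-0.9,0,0,0,0],
  [0.6,0,-0.5,0,0,0,0],
  [0.45,0,0,0,0,0,0],
])

```text
t: 13.6
position: [570.8, 73.7, 207.9]
ee_rot: [[-0.043, 0.002, -0.999], [0.999, -0.001, -0.043], [-0.001, -1.0, -0.002]]
wrist_force: [-0.3, -0.4, -0.1]
grip_width: 38.2
```

Run:
```python
from h import *
st(); s=take('wrist','w5'); plan([571,-2.3,205],90,0.45)
```

```text
t 13.6 p [570.8  73.7 207.9] zyaw -177.51 tilt [-0.001 -1.    -0.002] F [-0.3 -0.4 -0.1] T [ 0.06  0.03 -0.04] w 38.2 q [ 15.  29. -37. 112.  24.  47. 147.]
[[0.45,-0.15,0.0,0.0,0.0,0.95,-0.01],[0.45,-0.15,0.0,-0.01,0.0,0.95,0.0],[0.45,-0.15,0.0,-0.02,0.0,0.95,0.0],[0.45,-0.14,0.0,-0.04,0.0,0.95,0.0],[0.45,-0.14,0.01,-0.05,0.0,0.95,0.0],[0.45,-0.13,0.0,-0.06,0.0,0.95,0.0],[0.45,-0.13,0.01,-0.08,0.0,0.95,0.0],[0.45,-0.12,0.0,-0.09,0.0,0.95,0.0]]
[[0.45,-0.11,0.01,-0.1,0.0,0.95,0.0],[0.45,-0.1,0.0,-0.11,0.0,0.94,0.0],[0.45,-0.09,0.01,-0.12,0.0,0.95,0.0],[0.45,-0.08,0.0,-0.12,0.0,0.95,0.0],[0.45,-0.07,0.01,-0.13,0.0,0.95,0.0],[0.45,-0.05,0.0,-0.14,0.0,0.95,0.0],[0.45,-0.04,0.01,-0.14,0.0,0.95,0.0],[0.45,-0.03,0.0,-0.15,0.0,0.95,0.0]]
[[0.45,-0.01,0.01,-0.15,0.0,0.95,0.0]]
n 17 end [571.1  -2.4 204.9] zyaw 90.0
```

View pics/w5.png

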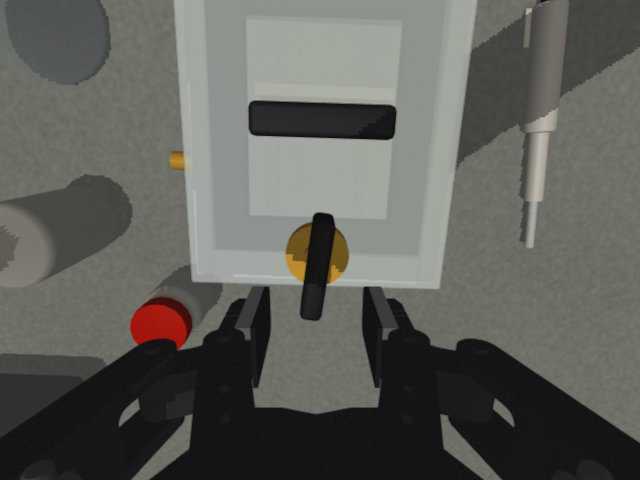

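>>> send_rows([
  [0.45,-0.15,0.0,0.0,0.0,0.95,-0.01],
  [0.45,-0.15,0.0,-0.01,0.0,0.95,0.0],
  [0.45,-0.15,0.0,-0.02,0.0,0.95,0.0],
  [0.45,-0.14,0.0,-0.04,0.0,0.95,0.0],
  [0.45,-0.14,0.01,-0.05,0.0,0.95,0.0],
  [0.45,-0.13,0.0,-0.06,0.0,0.95,0.0],
  [0.45,-0.13,0.01,-0.08,0.0,0.95,0.0],
  [0.45,-0.12,0.0,-0.09,0.0,0.95,0.0],
])

```text
t: 14.65
position: [569.8, 37.4, 205.0]
ee_rot: [[0.659, -0.003, -0.752], [0.752, -0.0, 0.659], [-0.002, -1.0, 0.002]]
wrist_force: [-0.1, 0.4, 0.5]
grip_width: 38.8
```

>>> send_rows([
  [0.45,-0.11,0.01,-0.1,0.0,0.95,0.0],
  [0.45,-0.1,0.0,-0.11,0.0,0.94,0.0],
  [0.45,-0.09,0.01,-0.12,0.0,0.95,0.0],
  [0.45,-0.08,0.0,-0.12,0.0,0.95,0.0],
  [0.45,-0.07,0.01,-0.13,0.0,0.95,0.0],
  [0.45,-0.05,0.0,-0.14,0.0,0.95,0.0],
  [0.45,-0.04,0.01,-0.14,0.0,0.95,0.0],
  [0.45,-0.03,0.0,-0.15,0.0,0.95,0.0],
])

```text
t: 15.65
position: [570.1, 2.0, 203.8]
ee_rot: [[0.996, -0.003, -0.092], [0.092, -0.0, 0.996], [-0.003, -1.0, -0.0]]
wrist_force: [0.0, -0.2, 0.1]
grip_width: 38.5
```

>>> send_rows([
  [0.45,-0.01,0.01,-0.15,0.0,0.95,0.0],
  [0.45,0,0,0,0,0,0],
  [0.45,0,0,0,0,0,0],
])

```text
t: 16.02
position: [570.7, -2.0, 204.3]
ee_rot: [[1.0, -0.001, -0.002], [0.002, 0.0, 1.0], [-0.001, -1.0, 0.0]]
wrist_force: [-0.5, -0.3, -0.3]
grip_width: 38.3
```

Run:
```python
from h import *
st(); s=take('wrist','w6'); plan([571,-2.3,139.5],90,0.45)
```

```text
t 16.02 p [570.7  -2.  204.3] zyaw 90.11 tilt [-0.001 -1.     0.   ] F [-0.5 -0.3 -0.3] T [-0.06 -0.05  0.  ] w 38.3 q [  5.  25. -13. 113.   8.  42.  78.]
[[0.45,0.0,0.72,-0.01,0.0,0.01,-0.01],[0.45,0.0,0.72,0.0,0.0,0.0,0.0],[0.45,0.0,0.73,-0.01,0.0,0.01,0.0]]
n 3 end [570.9  -2.4 139.4] zyaw 90.0
```

View pics/w6.png

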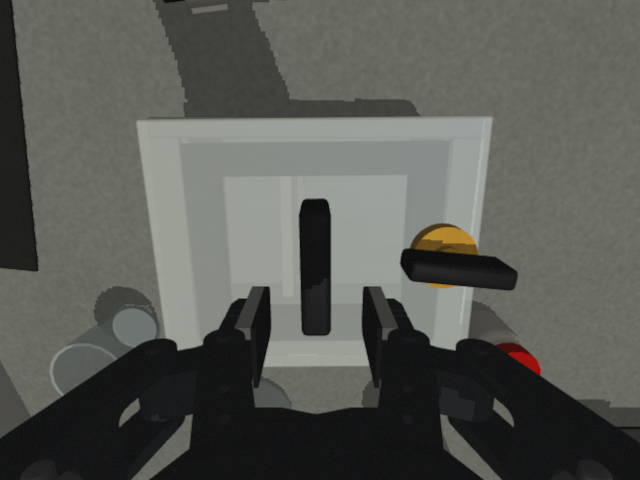

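>>> send_rows([
  [0.45,0.0,0.7,-0.01,0.0,0.01,-0.01],
  [0.45,0.0,0.7,0.0,0.0,0.0,0.0],
  [0.45,0.0,0.7,-0.01,0.0,0.01,0.0],
  [0.45,0,0,0,0,0,0],
  [0,0,0,0,0,0,0],
  [0,0,0,0,0,0,0],
  [0,0,0,0,0,0,0],
  [0,0,0,0,0,0,0],
], squeeze=100)

```text
t: 17.08
position: [571.9, -2.5, 143.1]
ee_rot: [[1.0, 0.003, 0.002], [-0.002, 0.0, 1.0], [0.003, -1.0, 0.0]]
wrist_force: [-1.3, 1.8, 5.2]
grip_width: 14.3
```

Run:
```python
from h import *
st(); s=take('wrist','w7')
```

```text
t 17.07 p [571.9  -2.5 143.1] zyaw 89.9 tilt [ 0.003 -1.     0.   ] F [-1.3  1.8  5.2] T [0.08 0.26 0.06] w 14.3 q [  4.  30. -11. 116.  10.  35.  76.]
```

View pics/w7.png

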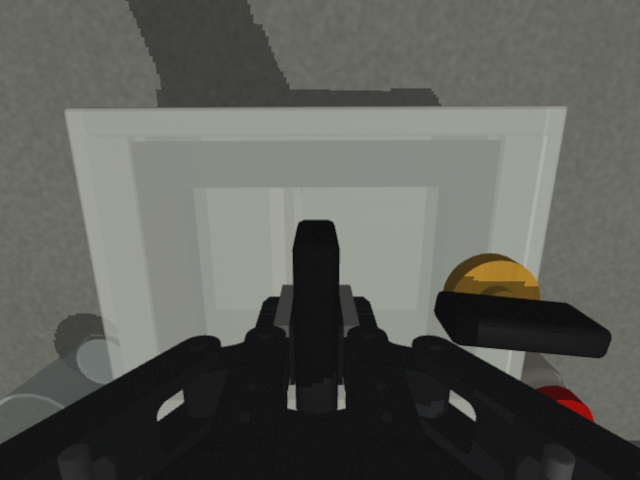

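>>> send_rows([
  [0,0,-0.2,0,0,0,0],
  [0,0,-0.3,0,0,0,0],
  [0,0,-0.4,0,0,0,0],
  [0,0,0,0,0,0,0],
])

```text
t: 17.62
position: [571.8, -2.8, 170.1]
ee_rot: [[1.0, 0.003, 0.002], [-0.002, 0.0, 1.0], [0.003, -1.0, 0.0]]
wrist_force: [0.4, 0.3, -6.5]
grip_width: 14.4
```

Run:
```python
from h import *
st(); s=take('side','s1');
```

```text
t 17.62 p [571.8  -2.8 170.1] zyaw 89.9 tilt [ 0.003 -1.     0.   ] F [ 0.4  0.3 -6.5] T [-0.06 -0.03 -0.01] w 14.4 q [  5.  28. -12. 115.   9.  38.  77.]
```

View pics/s1.png

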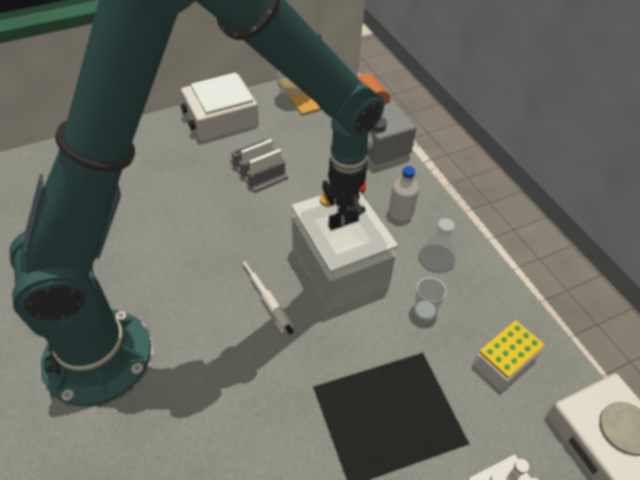

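Run:
```python
from h import *
plan([571.5,-2.5,212],90,0,n=2)
s=dict(manip.read_state()); s['position']=np.array([571.5,-2.5,212]); s['ee_rot']=Rgoal(90)
plan([498,-368.5,180],83.7,0,n=19,st=s)
```

```text
[[0,0.0,-0.71,0.01,0.0,-0.01,0.02],[0,0.01,-0.7,0.0,0.0,-0.01,0.0]]
n 2 end [571.6  -2.5 211.9] zyaw 90.0
[[0,-0.13,0.06,-0.64,0.0,0.06,0.0],[0,-0.13,0.06,-0.64,0.0,0.06,0.0],[0,-0.12,0.06,-0.64,0.0,0.05,0.0],[0,-0.12,0.06,-0.64,0.0,0.06,0.0],[0,-0.11,0.06,-0.65,0.0,0.06,0.0],[0,-0.11,0.05,-0.65,0.0,0.06,0.0],[0,-0.11,0.06,-0.65,0.0,0.06,0.0],[0,-0.1,0.05,-0.65,0.0,0.05,0.0]]
[[0,-0.1,0.06,-0.65,0.0,0.06,0.0],[0,-0.09,0.05,-0.65,0.0,0.06,0.0],[0,-0.09,0.06,-0.65,0.0,0.06,0.0],[0,-0.09,0.05,-0.65,0.0,0.05,0.0],[0,-0.08,0.06,-0.65,0.0,0.06,0.0],[0,-0.08,0.05,-0.65,0.0,0.06,0.0],[0,-0.08,0.06,-0.65,0.0,0.06,0.0],[0,-0.07,0.05,-0.65,0.0,0.06,0.0]]
[[0,-0.07,0.06,-0.65,0.0,0.05,0.0],[0,-0.07,0.05,-0.65,0.0,0.06,0.0],[0,-0.06,0.06,-0.64,0.0,0.06,0.0]]
n 19 end [ 498.  -368.4  179.9] zyaw 83.7
```

>>> send_rows([
  [0,0.0,-0.7,0.0,0.0,0,0.02],
  [0,0.0,-0.7,0.0,0.0,0,0.0],
  [0,-0.1,0.0,-0.3,0,0,0],
  [0,-0.13,0.06,-0.64,0.0,0.06,0.0],
  [0,-0.13,0.06,-0.64,0.0,0.06,0.0],
  [0,-0.12,0.06,-0.64,0.0,0.06,0.0],
  [0,-0.12,0.06,-0.64,0.0,0.06,0.0],
  [0,-0.12,0.06,-0.64,0.0,0.06,0.0],
])

```text
t: 18.68
position: [547.9, -109.1, 201.8]
ee_rot: [[0.999, -0.001, 0.033], [-0.033, 0.0, 0.999], [-0.001, -1.0, 0.0]]
wrist_force: [1.2, 0.4, -6.7]
grip_width: 14.5
```

>>> send_rows([
  [0,-0.11,0.06,-0.65,0.0,0.06,0.0],
  [0,-0.11,0.06,-0.65,0.0,0.06,0.0],
  [0,-0.1,0.06,-0.65,0.0,0.06,0.0],
  [0,-0.1,0.06,-0.65,0.0,0.06,0.0],
  [0,-0.09,0.06,-0.65,0.0,0.06,0.0],
  [0,-0.09,0.05,-0.65,0.0,0.06,0.0],
  [0,-0.09,0.06,-0.65,0.0,0.06,0.0],
  [0,-0.08,0.05,-0.65,0.0,0.06,0.0],
])

```text
t: 19.68
position: [516.7, -263.4, 188.1]
ee_rot: [[0.997, -0.001, 0.08], [-0.08, 0.0, 0.997], [-0.001, -1.0, 0.0]]
wrist_force: [-0.2, -0.7, -6.4]
grip_width: 14.2
```

>>> send_rows([
  [0,-0.07,0.06,-0.6,0.0,0.06,0.0],
  [0,-0.07,0.05,-0.4,0.0,0.06,0.0],
  [0,-0.06,0.06,-0.2,0.0,0.06,0.0],
  [0,0,0,0,0,0,0],
  [0,0,0,0,0,0,0],
])

```text
t: 20.3
position: [508.4, -296.3, 183.2]
ee_rot: [[0.995, -0.001, 0.096], [-0.096, 0.001, 0.995], [-0.001, -1.0, 0.001]]
wrist_force: [0.8, -0.5, -6.8]
grip_width: 14.5
```

Run:
```python
from h import *
st(); s=take('wrist','w8');s=take('top','t8'); plan([498,-368.5,70],83.7,0)
```

```text
t 20.3 p [ 508.4 -296.3  183.2] zyaw 84.48 tilt [-0.001 -1.     0.001] F [ 0.8 -0.5 -6.8] T [ 0.01 -0.04 -0.02] w 14.5 q [ 33.  28.  -9. 112.   7.  41. 104.]
[[0,-0.02,0.75,-0.49,-0.01,0.03,0.0],[0,-0.02,0.76,-0.48,0.0,0.03,0.0],[0,-0.02,0.76,-0.48,0.0,0.02,0.0],[0,-0.02,0.75,-0.49,0.0,0.03,0.0],[0,-0.02,0.76,-0.48,0.0,0.03,0.0]]
n 5 end [ 498.  -368.4   69.9] zyaw 83.7
```

View pics/w8.png

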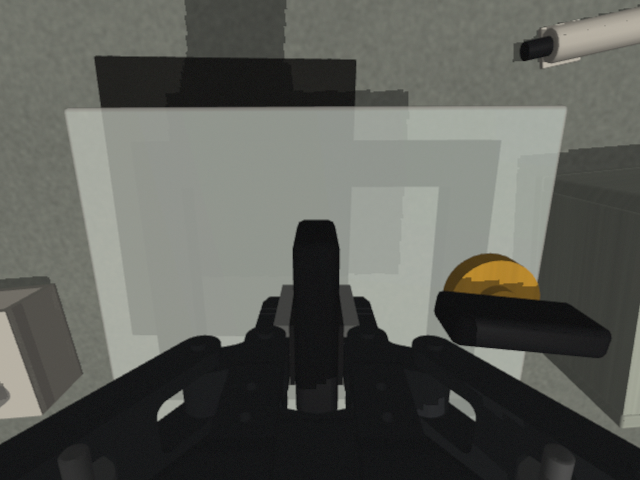

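View pics/t8.png

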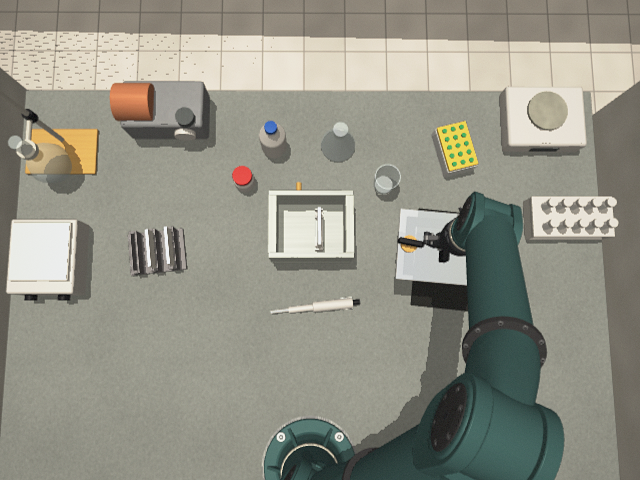

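>>> send_rows([
  [0,-0.02,0.3,-0.4,0,0.03,0.0],
  [0,-0.02,0.4,-0.6,0.0,0.03,0.0],
  [0,-0.02,0.4,-0.6,0.0,0.03,0.0],
  [0,-0.02,0.4,-0.5,0.0,0.02,0.0],
  [0,-0.02,0.3,-0.3,0.0,0.03,0.0],
  [0,0,0,0,0,0,0],
  [0,0,0,0,0,0,0],
])

```text
t: 21.28
position: [498.1, -367.9, 129.3]
ee_rot: [[0.994, -0.0, 0.111], [-0.111, 0.001, 0.994], [-0.0, -1.0, 0.001]]
wrist_force: [-0.1, -0.1, -7.0]
grip_width: 14.0
```

Run:
```python
from h import *
st(); s=take('wrist','w9');
```

```text
t 21.27 p [ 498.1 -367.9  129.3] zyaw 83.65 tilt [-0.    -1.     0.001] F [-0.1 -0.1 -7. ] T [ 0.01 -0.01  0.02] w 14.0 q [ 38.  34.  -8. 110.   8.  37. 109.]
```

View pics/w9.png

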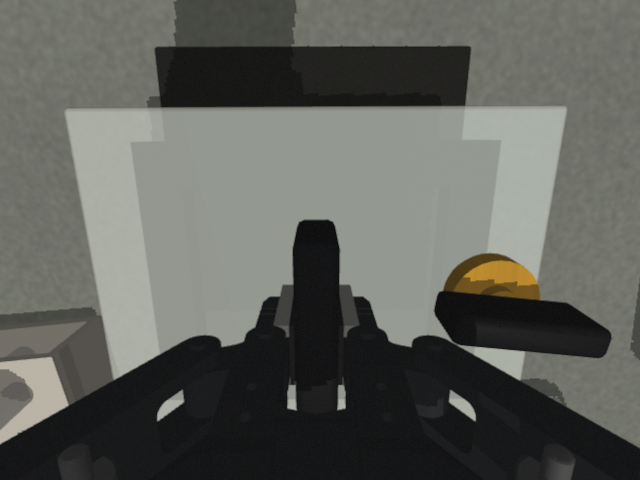

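Run:
```python
from h import *
s=load('w9');a=ray(s,155,47,4);b=ray(s,470.5,47,4);d=b-a;d/=np.linalg.norm(d);m=(a+b)/2
print(a,b,np.linalg.norm(a-b),np.degrees(np.arctan2(d[1],d[0])),'centre',m+125*np.array([d[1],-d[0],0]),m-125*np.array([d[1],-d[0],0]))
plan([498.5,-368.2,50],83.8,0,n=7)
```

```text
[ 361.97454248 -458.68010515    4.        ] [ 384.97810786 -252.96497495    4.        ] 206.99729180382283 83.61955295200711 centre [ 497.70206287 -369.71376369    4.        ] [ 249.25058748 -341.93131641    4.        ]
[[0,0.0,0.38,0.0,-0.01,0.0,0.0],[0,0.0,0.38,0.0,0.0,-0.01,0.0],[0,0.0,0.38,0.0,0.0,0.0,0.0],[0,0.0,0.38,0.0,0.0,0.0,0.0],[0,0.0,0.38,0.0,0.0,-0.01,0.0],[0,0.0,0.38,-0.01,0.0,0.0,0.0],[0,0.01,0.37,0.0,0.0,0.0,0.0]]
n 7 end [ 498.6 -368.1   50. ] zyaw 83.8
```

>>> send_rows([
  [0,0,0.4,-0.05,0,0,0],
  [0,0,0.5,0,0,0,0],
  [0,0,0.5,0,0,0,0],
  [0,0,0.5,0,0,0,0],
  [0,0,0.4,0,0,0,0],
  [0,0,0.25,0,0,0,0],
  [0,0,0.1,0,0,0,0],
  [0,0,0.05,0,0,0,0],
])

```text
t: 22.32
position: [497.6, -370.4, 48.3]
ee_rot: [[0.994, -0.0, 0.112], [-0.112, -0.0, 0.994], [-0.0, -1.0, -0.0]]
wrist_force: [-0.4, -0.1, -6.5]
grip_width: 13.9
```

>>> send_rows([
  [0,0,0.07,0,0,0,0],
  [0,0,0.07,0,0,0,0],
  [0,0,0,0,0,0,0],
])

```text
t: 22.7
position: [497.2, -370.2, 43.9]
ee_rot: [[0.994, -0.001, 0.112], [-0.112, 0.0, 0.994], [-0.001, -1.0, 0.0]]
wrist_force: [-0.4, 0.6, -6.4]
grip_width: 14.3
```

>>> send_rows([
  [0,0,0.04,0,0,0,0],
  [0,0,0.03,0,0,0,0],
  [0,0,0,0,0,0,0],
])

```text
t: 23.08
position: [497.3, -370.3, 43.1]
ee_rot: [[0.994, -0.001, 0.112], [-0.112, -0.0, 0.994], [-0.001, -1.0, -0.0]]
wrist_force: [-2.6, 2.5, 5.7]
grip_width: 14.6
```

>>> send_rows([
  [0.45,0,0,0,0,0,0],
  [0.45,0,0,0,0,0,0],
  [0.45,0,0,0,0,0,0],
  [0.45,0,-0.6,0,0,0,0],
  [0.45,0,-1,0,0,0,0],
  [0.45,0,-1,0,0,0,0],
  [0.45,0,-1,0,0,0,0],
  [0.45,0,0,0,0,0,0],
])

```text
t: 24.08
position: [499.4, -371.5, 153.6]
ee_rot: [[0.994, 0.005, 0.112], [-0.112, -0.004, 0.994], [0.006, -1.0, -0.003]]
wrist_force: [0.4, -0.2, 0.0]
grip_width: 38.3
```

Run:
```python
from h import *
st(); s=take('wrist','w10'); plan([571,-22,230],90,0.45)
```

```text
t 24.07 p [ 499.4 -371.5  153.6] zyaw 83.59 tilt [ 0.006 -1.    -0.003] F [ 0.4 -0.2  0. ] T [-0.    0.03  0.06] w 38.3 q [ 39.  32.  -9. 109.   7.  39. 109.]
[[0.45,0.07,-0.17,0.79,0.02,-0.07,0.03],[0.45,0.08,-0.17,0.79,0.0,-0.08,0.0],[0.45,0.09,-0.17,0.79,0.0,-0.07,0.0],[0.45,0.09,-0.17,0.79,0.0,-0.08,0.0],[0.45,0.1,-0.17,0.79,0.0,-0.07,0.0],[0.45,0.1,-0.18,0.78,0.0,-0.08,0.0],[0.45,0.11,-0.17,0.78,0.0,-0.07,0.0],[0.45,0.12,-0.18,0.78,0.0,-0.08,0.0]]
[[0.45,0.12,-0.17,0.78,0.0,-0.07,0.0],[0.45,0.13,-0.18,0.78,0.0,-0.08,0.0],[0.45,0.13,-0.17,0.78,0.0,-0.07,0.0],[0.45,0.14,-0.18,0.78,0.0,-0.07,0.0],[0.45,0.14,-0.17,0.78,0.0,-0.08,0.0],[0.45,0.15,-0.18,0.78,0.0,-0.07,0.0],[0.45,0.15,-0.17,0.78,0.0,-0.08,0.0]]
n 15 end [570.9 -21.9 230. ] zyaw 90.0
```

View pics/w10.png

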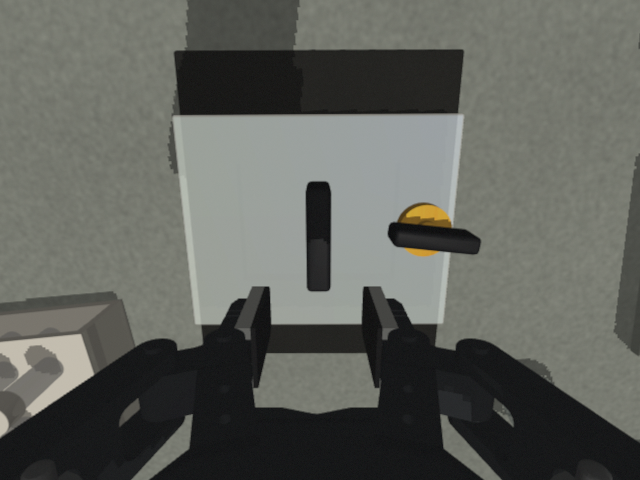

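Lid lies centred and aligned on the mat (bar at about 318,236; mat edges u 175–463 line up with the lid's). On to the plate.

>>> send_rows([
  [0.45,0.07,-0.17,0.79,0.02,-0.07,0.03],
  [0.45,0.08,-0.17,0.79,0.0,-0.08,0.0],
  [0.45,0.09,-0.17,0.79,0.0,-0.07,0.0],
  [0.45,0.09,-0.17,0.79,0.0,-0.08,0.0],
  [0.45,0.1,-0.17,0.79,0.0,-0.07,0.0],
  [0.45,0.1,-0.18,0.78,0.0,-0.08,0.0],
  [0.45,0.11,-0.17,0.78,0.0,-0.07,0.0],
  [0.45,0.12,-0.18,0.78,0.0,-0.08,0.0],
])

```text
t: 25.12
position: [536.7, -182.7, 191.9]
ee_rot: [[0.999, -0.003, 0.051], [-0.051, 0.002, 0.999], [-0.003, -1.0, 0.002]]
wrist_force: [-0.1, -0.7, -0.4]
grip_width: 38.6
```

>>> send_rows([
  [0.45,0.12,-0.17,0.78,0.0,-0.07,0.0],
  [0.45,0.13,-0.18,0.78,0.0,-0.08,0.0],
  [0.45,0.13,-0.17,0.78,0.0,-0.07,0.0],
  [0.45,0.14,-0.18,0.78,0.0,-0.07,0.0],
  [0.45,0.14,-0.17,0.78,0.0,-0.08,0.0],
  [0.45,0.15,-0.18,0.78,0.0,-0.07,0.0],
  [0.45,0.15,-0.17,0.78,0.0,-0.08,0.0],
  [0.45,0,0,0,0,0,0],
])

```text
t: 26.12
position: [571.1, -18.4, 229.0]
ee_rot: [[1.0, -0.002, -0.005], [0.005, 0.004, 1.0], [-0.002, -1.0, 0.004]]
wrist_force: [1.0, -0.5, -0.5]
grip_width: 38.8
```

>>> send_rows([
  [0.45,0,0,0,0,0,0],
])

```text
t: 26.25
position: [569.9, -22.3, 228.2]
ee_rot: [[1.0, -0.004, 0.0], [-0.0, 0.002, 1.0], [-0.004, -1.0, 0.002]]
wrist_force: [0.2, -0.1, 0.1]
grip_width: 38.6
```

Run:
```python
from h import *
st(); s=take('wrist','w11')
```

```text
t 26.25 p [569.9 -22.3 228.2] zyaw 89.97 tilt [-0.004 -1.     0.002] F [ 0.2 -0.1  0.1] T [ 0.01  0.07 -0.04] w 38.6 q [  7.  24. -13. 112.   7.  45.  81.]
```

View pics/w11.png

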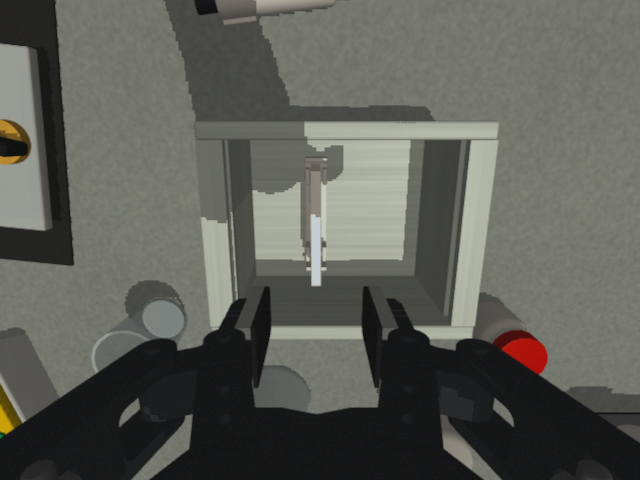

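Run:
```python
from h import *
s=load('w11'); cv2.imwrite('pics/crop4.png',cv2.resize(s['frame'][145:295,280:350],None,fx=5,fy=4,interpolation=cv2.INTER_CUBIC))
g=s['frame'].astype(int).sum(-1)
for v in (180,200,220,240,270,280): print(v,g[v,300:332])
for u,v in [(316,285),(316,168),(315,180),(316.5,275)]: print(ray(s,u,v,100).round(1))
```

```text
180 [301 296 303 300 284 305 341 349 343 285 309 379 389 390 394 395 394 397
 399 393 360 324 313 331 347 349 314 297 304 305 304 307]
200 [415 302 300 303 303 315 337 348 350 323 336 381 392 393 393 394 399 395
 397 390 422 532 590 591 594 579 539 507 509 511 511 513]
220 [414 299 299 300 300 308 332 346 348 346 450 570 609 611 616 614 614 612
 617 613 548 539 589 586 591 578 535 505 503 506 503 504]
240 [495 497 407 294 298 305 327 332 328 337 391 532 610 613 614 615 616 614
 614 613 514 375 335 451 531 535 522 501 502 501 501 502]
270 [300 304 304 305 304 300 377 443 449 452 424 513 604 609 612 613 612 613
 616 614 526 444 453 455 457 413 338 307 304 308 305 307]
280 [210 214 213 213 214 214 218 213 214 212 219 469 598 610 610 611 610 611
 612 612 512 313 213 217 215 217 215 213 215 215 217 216]
[613.5 -22.  100. ]
[522.6 -21.9 100. ]
[531.3 -22.6 100. ]
[605.1 -21.6 100. ]
```

View pics/crop4.png

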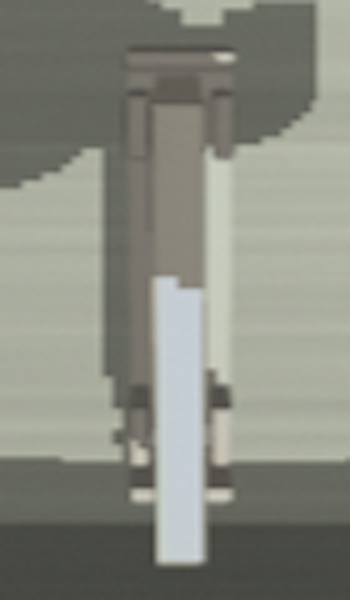

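Run:
```python
from h import *
plan([569.3,-22.3,68],90,0.45,n=7)
```

```text
[[0.45,0.0,0.76,0.0,-0.01,0.0,-0.05],[0.45,0.0,0.76,0.0,0.0,0.0,0.0],[0.45,0.0,0.76,0.0,0.0,-0.01,0.0],[0.45,0.0,0.76,0.0,0.0,0.0,0.0],[0.45,0.0,0.77,0.0,0.0,0.0,0.0],[0.45,-0.01,0.76,0.01,0.0,0.0,0.0],[0.45,0.0,0.77,0.0,0.0,-0.01,0.0]]
n 7 end [569.4 -22.4  67.9] zyaw 90.0
```

>>> send_rows([
  [0.45,0.0,0.76,0.0,-0.01,0.0,-0.05],
  [0.45,0.0,0.76,0.0,0.0,0.0,0.0],
  [0.45,0.0,0.76,0.0,0.0,0,0.0],
  [0.45,0.0,0.76,0.0,0.0,0.0,0.0],
  [0.45,0.0,0.76,0.0,0.0,0.0,0.0],
  [0.45,0,0.76,0,0.0,0.0,0.0],
  [0.45,0.0,0.76,0.0,0.0,0,0.0],
  [0.45,0,0,0,0,0,0],
])

```text
t: 27.3
position: [568.6, -22.8, 67.1]
ee_rot: [[1.0, -0.003, 0.002], [-0.002, 0.0, 1.0], [-0.003, -1.0, 0.0]]
wrist_force: [0.3, 0.1, 0.8]
grip_width: 38.1
```

Run:
```python
from h import *
st(); s=take('wrist','w12')
```

```text
t 27.3 p [568.6 -22.8  67.1] zyaw 89.9 tilt [-0.003 -1.     0.   ] F [0.3 0.1 0.8] T [ 0.01  0.05 -0.  ] w 38.1 q [  4.  37.  -9. 118.  12.  26.  76.]
```

View pics/w12.png

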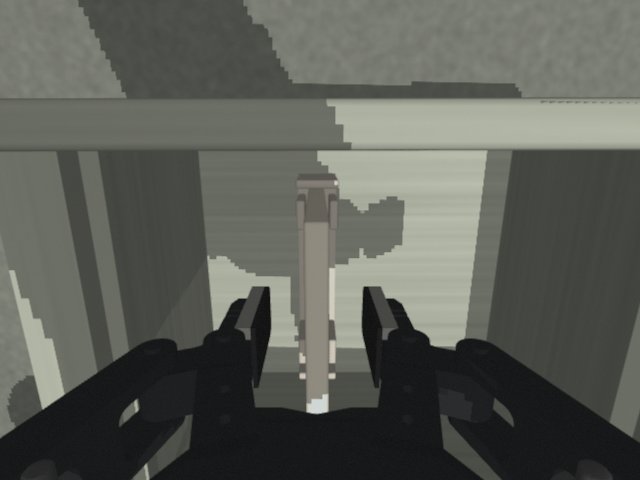

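>>> send_rows([
  [0,0,0,0,0,0,0],
  [0,0,0,0,0,0,0],
  [0,0,0,0,0,0,0],
  [0,0,0,0,0,0,0],
], squeeze=40)

```text
t: 27.85
position: [571.1, -21.4, 69.9]
ee_rot: [[1.0, 0.003, 0.0], [-0.0, 0.001, 1.0], [0.003, -1.0, 0.001]]
wrist_force: [-0.3, -1.1, 5.7]
grip_width: 7.6
```

Run:
```python
from h import *
st()
```

```text
t 27.85 p [571.1 -21.4  69.9] zyaw 90.0 tilt [ 0.003 -1.     0.001] F [-0.3 -1.1  5.7] T [-0.14  0.11  0.01] w 7.6 q [  4.  36.  -9. 118.  12.  26.  76.]
```

>>> send_rows([
  [0,0,-0.2,0,0,0,0],
  [0,0,-0.5,0,0,0,0],
  [0,0,-0.8,0,0,0,0],
  [0,0,-0.9,0,0,0,0],
  [0,0,-0.9,0,0,0,0],
  [0,0,-0.8,0,0,0,0],
  [0,0,-0.4,0,0,0,0],
  [0,0,0,0,0,0,0],
])

```text
t: 28.85
position: [570.5, -21.3, 204.7]
ee_rot: [[1.0, 0.003, -0.0], [0.0, 0.001, 1.0], [0.003, -1.0, 0.001]]
wrist_force: [-0.1, 0.8, -2.0]
grip_width: 7.6
```

Run:
```python
from h import *
st(); take('wrist','w13'); plan([514,431,200],97.4,0,n=20)
```

```text
t 28.85 p [570.5 -21.3 204.7] zyaw 90.01 tilt [ 0.003 -1.     0.001] F [-0.1  0.8 -2. ] T [-0.03 -0.07 -0.03] w 7.6 q [  7.  25. -13. 113.   8.  42.  80.]
[[0,-0.09,0.01,0.75,-0.01,-0.06,0.01],[0,-0.09,0.01,0.75,0.0,-0.07,0.0],[0,-0.08,0.01,0.76,0.0,-0.06,0.0],[0,-0.08,0.01,0.76,0.0,-0.07,0.0],[0,-0.07,0.01,0.76,0.0,-0.06,0.0],[0,-0.07,0.01,0.76,0.0,-0.07,0.0],[0,-0.06,0.01,0.76,0.0,-0.06,0.0],[0,-0.06,0.0,0.76,0.0,-0.07,0.0]]
[[0,-0.05,0.01,0.76,0.0,-0.06,0.0],[0,-0.05,0.0,0.76,0.0,-0.06,0.0],[0,-0.05,0.01,0.76,0.0,-0.07,0.0],[0,-0.04,0.0,0.76,0.0,-0.06,0.0],[0,-0.03,0.01,0.76,0.0,-0.07,0.0],[0,-0.03,0.0,0.76,0.0,-0.06,0.0],[0,-0.03,0.01,0.76,0.0,-0.07,0.0],[0,-0.02,0.0,0.75,0.0,-0.06,0.0]]
[[0,-0.02,0.01,0.76,0.0,-0.07,0.0],[0,-0.01,0.0,0.76,0.0,-0.06,0.0],[0,0.0,0.01,0.75,0.0,-0.06,0.0],[0,0.0,0.0,0.76,0.0,-0.07,0.0]]
n 20 end [514.  431.1 200.1] zyaw 97.4
```

View pics/w13.png

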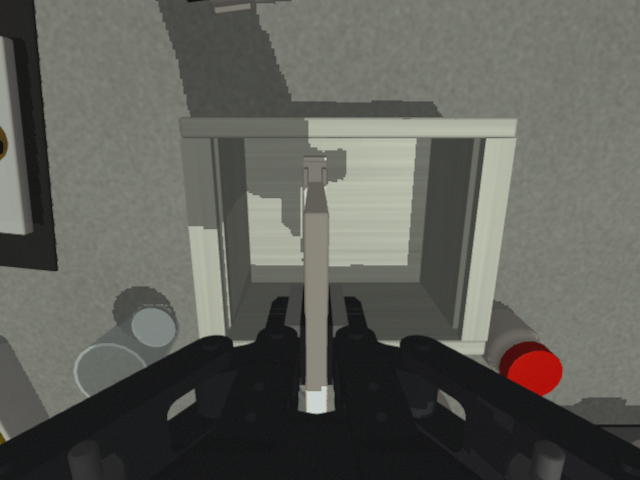

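Run:
```python
from h import *
s=load('w13');P=np.array(s['pose']); print(P.round(3))
cv2.imwrite('pics/crop5.png',cv2.resize(s['frame'][150:230,285:345],None,fx=8,fy=7,interpolation=cv2.INTER_CUBIC))
print(ray(s,316,212,234.8), ray(s,316,211,234.8))
s=load('w11'); print('w11 cam',np.array(s['pose']).round(3))
```

```text
[[ 0.00000e+00  9.61000e-01  2.77000e-01  5.00417e+02]
 [ 1.00000e+00 -0.00000e+00  0.00000e+00 -2.10960e+01]
 [ 0.00000e+00  2.77000e-01 -9.61000e-01  3.46392e+02]
 [ 0.00000e+00  0.00000e+00  0.00000e+00  1.00000e+00]]
[523.60429197 -21.04088675 234.8       ] [523.29050505 -21.04080261 234.8       ]
w11 cam [[ 1.00000e-03  9.63000e-01  2.69000e-01  5.00914e+02]
 [ 1.00000e+00 -1.00000e-03  0.00000e+00 -2.20200e+01]
 [ 1.00000e-03  2.69000e-01 -9.63000e-01  3.70371e+02]
 [ 0.00000e+00  0.00000e+00  0.00000e+00  1.00000e+00]]
```

View pics/crop5.png

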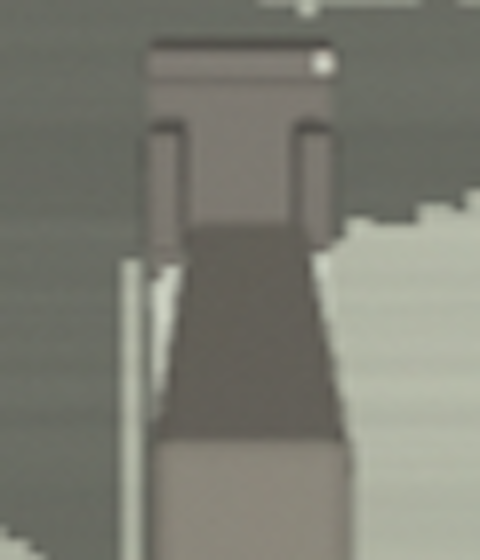

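>>> send_rows([
  [0,-0.09,0.01,0.5,-0.01,-0.06,0.01],
  [0,-0.09,0.01,0.75,0.0,-0.07,0.0],
  [0,-0.08,0.01,0.76,0.0,-0.06,0.0],
  [0,-0.08,0.01,0.76,0.0,-0.07,0.0],
  [0,-0.07,0.01,0.76,0.0,-0.06,0.0],
  [0,-0.07,0.01,0.76,0.0,-0.07,0.0],
  [0,-0.06,0.01,0.76,0.0,-0.06,0.0],
  [0,-0.06,0.0,0.76,0.0,-0.07,0.0],
])

```text
t: 29.9
position: [546.6, 155.6, 201.1]
ee_rot: [[0.998, -0.001, -0.055], [0.055, 0.001, 0.998], [-0.001, -1.0, 0.001]]
wrist_force: [-0.1, 0.2, -0.9]
grip_width: 7.4
```

>>> send_rows([
  [0,-0.05,0.01,0.76,0.0,-0.06,0.0],
  [0,-0.05,0.0,0.76,0.0,-0.06,0.0],
  [0,-0.05,0.01,0.76,0.0,-0.07,0.0],
  [0,-0.04,0.0,0.76,0.0,-0.06,0.0],
  [0,-0.03,0.01,0.76,0.0,-0.07,0.0],
  [0,-0.03,0.0,0.76,0.0,-0.06,0.0],
  [0,-0.03,0.01,0.76,0.0,-0.07,0.0],
  [0,-0.02,0.0,0.76,0.0,-0.06,0.0],
])

```text
t: 30.9
position: [525.3, 335.2, 200.6]
ee_rot: [[0.995, 0.0, -0.103], [0.103, 0.0, 0.995], [0.0, -1.0, 0.0]]
wrist_force: [-0.3, -0.4, -1.7]
grip_width: 7.1
```

>>> send_rows([
  [0,-0.02,0.01,0.76,0.0,-0.07,0.0],
  [0,-0.01,0.0,0.76,0.0,-0.06,0.0],
  [0,0.0,0.01,0.6,0.0,-0.06,0.0],
  [0,0.0,0.0,0.4,0.0,-0.07,0.0],
  [0,0,0,0,0,0,0],
  [0,0,0,0,0,0,0],
])

```text
t: 31.65
position: [516.6, 407.5, 199.9]
ee_rot: [[0.992, 0.0, -0.128], [0.128, -0.001, 0.992], [0.0, -1.0, -0.001]]
wrist_force: [-0.2, -0.2, -1.8]
grip_width: 7.1
```

Run:
```python
from h import *
st(); take('wrist','w14'); plan([514,431,125],97.4,0)
```

```text
t 31.65 p [516.6 407.5 199.9] zyaw 97.33 tilt [ 0.    -1.    -0.001] F [-0.2 -0.2 -1.8] T [-0.02 -0.   -0.02] w 7.1 q [-32.  32. -15. 102.  11.  48.  45.]
[[0,0.0,0.62,0.2,0.01,0.0,0.0],[0,0.0,0.63,0.2,0.0,-0.01,0.0],[0,0.01,0.62,0.2,0.0,0.0,0.0],[0,0.0,0.63,0.19,0.0,-0.01,0.0]]
n 4 end [513.9 430.8 124.9] zyaw 97.4
```

View pics/w14.png

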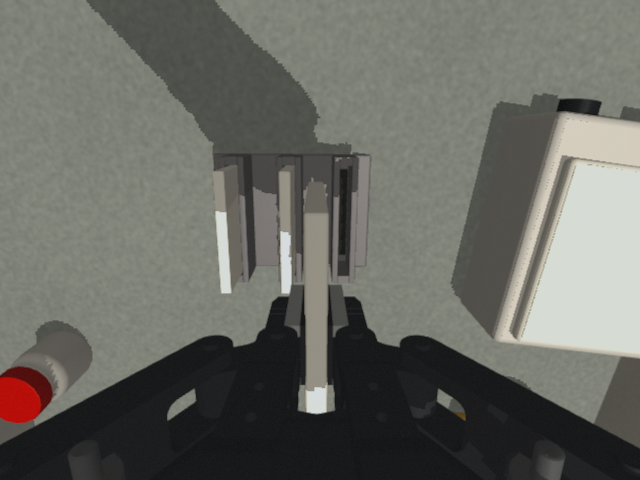

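Run:
```python
from h import *
s=load('w13'); print(ray(s,315.8,182.6,154.8),ray(s,316.3,212.9,234.8))
s=load('w14')
cv2.imwrite('pics/crop6.png',cv2.resize(s['frame'][140:290,290:385],None,fx=8,fy=4,interpolation=cv2.INTER_CUBIC))
g=s['frame'].astype(int).sum(-1)
for v in (175,200,225,250,): print(v,g[v,326:364])
for u in (344,346,348): print(u,g[155:175,u],g[250:272,u])
```

```text
[524.72448511 -21.10094774 154.8       ] [523.88714653 -20.94839855 234.8       ]
175 [222 218 221 222 223 192 145 149 196 217 218 217 216 172 101  82  76  81
  79  78  80 122 137 129 137 133 176 211 220 218 220 210 322 398 398 399
 397 396]
200 [264 223 216 216 205 166 133 251 347 374 380 388 350 233 114  94  87  74
  75  74 108 130 136 131 127 243 355 382 379 385 354 360 391 389 391 391
 391 392]
225 [412 392 318 225 186 149 172 302 367 372 376 364 263 110 114 109 100  83
  84  97 124 133 134 133 223 334 376 375 375 361 366 385 384 386 387 387
 387 387]
250 [407 380 296 211 178 129 232 331 362 366 376 317 185 117  99  79  75  81
  76 120 141 133 133 157 299 368 367 369 349 317 345 379 379 380 383 380
 380 383]
344 [150 151 203 223 223 222 225 222 225 221 225 225 222 201 128  81  81  85
  83  86] [ 76  78  77  80 126 191 208 210 212 210 189 159 150 147 154 144 155 148
 153 147 152 150]
346 [156 149 200 223 224 219 226 224 221 224 221 223 223 197 130  80  75  73
  76  76] [141 144 142 146 144 143 142 141 137 136 136 136 136 136 141 141 143 150
 145 146 148 149]
348 [150 150 348 297 223 223 220 219 220 221 199 178 170 170 157 148 146 139
 137 136] [133 133 132 134 132 138 134 137 139 134 128 130 125 134 129 134 135 131
 131 133 133 135]
```

View pics/crop6.png

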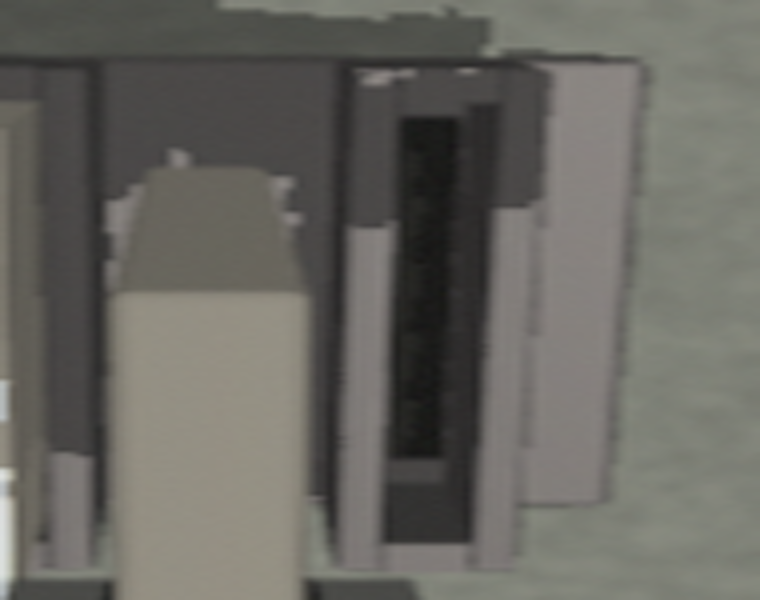

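Run:
```python
from h import *
s=load('w14'); f=lambda u,v: ray(s,u,v,50)[:2]
a=[f(290+397/8,140+120/4),f(290+385/8,140+540/4),f(290+499/8,140+120/4),f(290+471/8,140+540/4)]
for l in a: print(l.round(1))
m1=(a[0]+a[2])/2;m2=(a[1]+a[3])/2;d=m2-m1;yaw=np.arctan2(d[1],d[0]);print('yaw',np.degrees(yaw),'w',np.linalg.norm(a[0]-a[2]),np.linalg.norm(a[1]-a[3]))
e=np.array([np.cos(yaw),np.sin(yaw)])
for v in (155.5,164,165.8,275.75,282.5):
    p=f(345 if v<200 else 343.5,v); print(v,p.round(1),'along',(p-m1)@e)
st()
```

```text
[471.3 420.4]
[558.2 431.8]
[470.  430.2]
[557.  440.8]
yaw 7.200175652441854 w 9.954131384484949 9.091816531317058
155.5 [459.8 422.9] along -11.050134005961919
164 [466.2 423.8] along -4.599879200160776
165.8 [467.6 424. ] along -3.223673073713641
275.75 [558.3 436.4] along 88.29854064760427
282.5 [564.3 437.3] along 94.44027816818371
t 31.7 p [516.7 407.3 199.9] zyaw 97.31 tilt [ 0.    -1.    -0.001] F [-0.2  0.1 -0.9] T [-0.04  0.01 -0.04] w 7.4 q [-32.  32. -15. 102.  11.  48.  45.]
```

Run:
```python
from h import *
plan([513.3,430.4,109],97.3,0,n=6)
```

```text
[[0,0.0,0.5,0.13,0.01,0.0,0.0],[0,0.0,0.51,0.13,0.0,0.0,0.0],[0,0.0,0.51,0.13,0.0,0.0,0.0],[0,0.0,0.5,0.13,0.0,0.0,0.0],[0,-0.01,0.51,0.13,0.0,0.0,0.0],[0,0.0,0.5,0.13,0.0,0.0,0.0]]
n 6 end [513.4 430.5 109. ] zyaw 97.3
```

>>> send_rows([
  [0,0.0,0.4,0.2,0.01,0.0,0.0],
  [0,0.0,0.5,0.2,0.0,0.0,0.0],
  [0,0.0,0.6,0.2,0.0,0.0,0.0],
  [0,0.0,0.6,0.18,0.0,0.0,0.0],
  [0,0,0.5,0,0.0,0.0,0.0],
  [0,0.0,0.4,0,0.0,0.0,0.0],
  [0,0,0,0,0,0,0],
  [0,0,0,0,0,0,0],
])

```text
t: 32.7
position: [513.6, 432.2, 110.6]
ee_rot: [[0.992, 0.001, -0.128], [0.128, 0.002, 0.992], [0.001, -1.0, 0.002]]
wrist_force: [-0.0, 0.7, -1.6]
grip_width: 7.4
```

Run:
```python
from h import *
st(); s=take('wrist','w15')
cv2.imwrite('pics/crop7.png',cv2.resize(s['frame'][60:260,270:370],None,fx=6,fy=3,interpolation=cv2.INTER_CUBIC))
```

```text
t 32.7 p [513.6 432.2 110.6] zyaw 97.38 tilt [ 0.001 -1.     0.002] F [-0.   0.7 -1.6] T [-0.02  0.01  0.02] w 7.4 q [-35.  39. -14. 104.  13.  39.  41.]
```

View pics/w15.png

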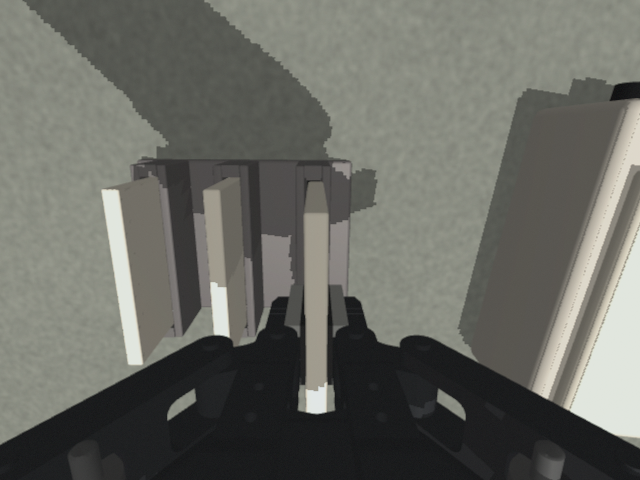

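View pics/crop7.png

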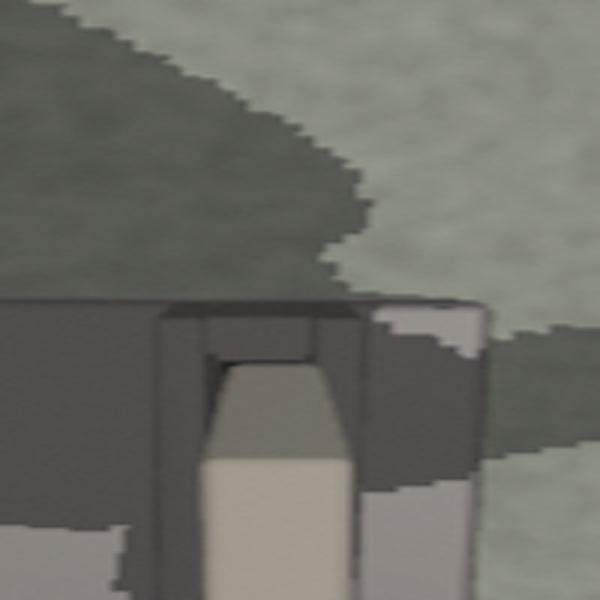

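Run:
```python
from h import *
s=load('w15')
c=s['frame'][150:225,290:345]; c=np.clip(c.astype(float)*1.8,0,255).astype(np.uint8)
cv2.imwrite('pics/crop8.png',cv2.resize(c,None,fx=10,fy=8,interpolation=cv2.INTER_CUBIC))
g=s['frame'].astype(int).sum(-1)
for v in (166,168,170,172,176,180,185): print(v,g[v,295:336])
for u in (306,308,312,316,320): print(u,g[158:188,u])
```

```text
166 [223 208 205 208 209 206 208 209 192 205 225 228 227 226 229 229 228 225
 224 225 227 229 228 225 228 228 203 190 207 205 207 210 207 208 203 205
 224 360 432 433 434]
168 [218 217 232 235 233 236 240 234 220 221 236 235 237 238 239 239 238 241
 237 238 238 235 237 238 237 236 218 197 224 238 234 236 236 238 232 212
 225 242 243 240 362]
170 [217 216 229 232 237 235 238 234 222 223 239 237 239 236 239 236 237 238
 238 236 241 235 236 239 238 236 215 203 221 232 235 238 236 237 226 210
 219 242 241 241 359]
172 [218 215 230 235 231 233 239 238 224 226 237 235 235 235 238 236 238 239
 236 236 239 238 239 236 239 239 214 201 222 233 237 235 234 241 231 211
 219 242 240 241 239]
176 [219 215 230 234 236 233 237 233 222 221 235 238 236 234 237 234 238 237
 239 241 240 236 239 238 236 237 215 200 226 238 237 232 235 241 231 208
 224 237 238 241 238]
180 [217 213 231 232 232 234 240 234 219 174 162 174 162 159 159 159 163 156
 156 156 155 159 154 157 158 177 164 188 226 233 238 236 236 238 226 206
 224 240 237 240 238]
185 [212 211 229 233 235 238 241 236 220 179 162 150 188 276 315 323 323 321
 322 320 323 321 321 319 321 323 323 324 287 246 234 234 237 240 229 202
 219 240 235 237 236]
306 [266 247 192 171 164 160 163 189 228 236 235 240 237 237 235 235 235 235
 238 228 215 212 174 152 151 147 148 150 152 150]
308 [261 243 193 165 165 165 164 187 226 237 238 239 236 237 235 238 238 236
 234 237 236 239 159  86 206 244 258 276 283 300]
312 [262 243 191 163 162 162 163 189 225 234 241 234 238 239 239 236 241 238
 237 236 236 236 156 222 303 319 321 321 319 319]
316 [252 237 187 169 168 164 165 192 229 239 235 239 235 239 238 236 237 238
 236 239 242 233 159 225 305 323 320 321 321 321]
320 [251 232 194 164 161 164 159 189 228 240 236 237 236 241 239 240 237 239
 237 238 219 214 177 243 309 324 321 323 322 318]
```

View pics/crop8.png

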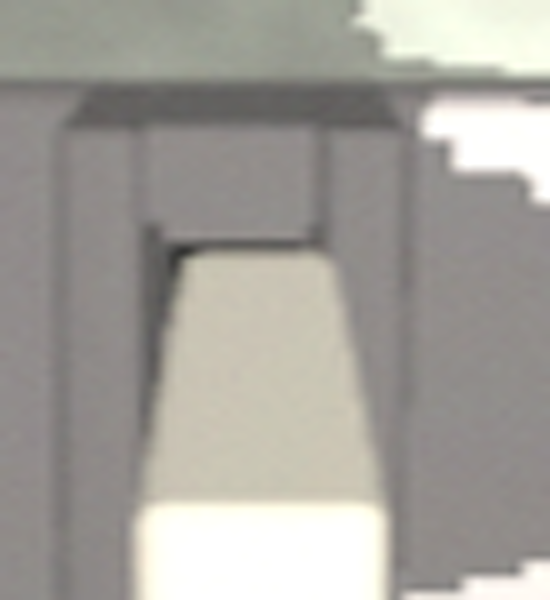

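Run:
```python
from h import *
s=load('w15');R=manip.read_state()['ee_rot'];z=manip.read_state()['position'][2]
zb=110.6-49.9
sl=(ray(s,303.7,179.7,50)+ray(s,321.8,179.7,50))/2; pl=ray(s,315.9,181.5,zb); 
print('slot w',np.linalg.norm(ray(s,303.7,179.7,50)-ray(s,321.8,179.7,50)),'plate w',np.linalg.norm(ray(s,308.3,181.5,zb)-ray(s,323.2,181.5,zb)))
d=R.T@(pl-sl);print('plate end - slot end in tool',d)
pt=[ray(s,304.1,213.3,zb+80),ray(s,328.5,213.3,zb+80)]; print('top end mid rel bottom',R.T@((pt[0]+pt[1])/2-pl), np.linalg.norm(pt[0]-pt[1]))
st()
```

```text
slot w 9.875624346005653 plate w 7.710240038997411
plate end - slot end in tool [ -0.30684541 -10.69681376   1.7352847 ]
top end mid rel bottom [  0.16108051 -79.99949233   0.24676618] 7.534475694883825
t 32.75 p [513.7 432.3 110.9] zyaw 97.39 tilt [ 0.002 -1.     0.002] F [-0.2  0.1 -1.6] T [0.01 0.01 0.02] w 7.3 q [-35.  39. -14. 104.  13.  39.  41.]
```

Run:
```python
from h import *
s=load('w15');R=load('w15') and manip.read_state()['ee_rot']
zb=110.6-49.9
pl=ray(s,315.9,181.3,zb)
for v in (165.3,177.8,178.2,179.7): print(v,(R.T@(pl-ray(s,312.7,v,50))).round(2))
print('plate end rel TCP', R.T@(pl-np.array([513.65,432.25,110.7])))
pt=(ray(s,304.1,213.3,zb+80)+ray(s,328.5,213.3,zb+80))/2;print(R.T@(pt-np.array([513.65,432.25,110.7])))
```

```text
165.3 [  7.32 -10.68   1.74]
177.8 [  0.62 -10.7    1.76]
178.2 [  0.4  -10.7    1.76]
179.7 [ -0.41 -10.7    1.76]
plate end rel TCP [-46.53761744  49.91758766   0.21869398]
[-46.27357433 -30.08172099   0.46539159]
```

>>> send_rows([
  [0,0.02,0.1,-0.06,0,0,0],
  [0,0,0.1,0,0,0,0],
  [0,0,0.05,0,0,0,0],
  [0,0,0,0,0,0,0],
  [0,0,0,0,0,0,0],
])

```text
t: 33.38
position: [514.0, 430.5, 102.7]
ee_rot: [[0.992, 0.0, -0.129], [0.129, 0.002, 0.992], [0.001, -1.0, 0.001]]
wrist_force: [0.0, -0.6, -1.0]
grip_width: 7.5
```

Run:
```python
from h import *
st(); s=take('wrist','w16')
c=s['frame'][150:225,290:345]; c=np.clip(c.astype(float)*1.8,0,255).astype(np.uint8)
cv2.imwrite('pics/crop9.png',cv2.resize(c,None,fx=10,fy=8,interpolation=cv2.INTER_CUBIC))
g=s['frame'].astype(int).sum(-1)
for v in (170,174,178,180,182): print(v,g[v,295:336])
for u in (306,308,312,316,320,322): print(u,g[158:188,u])
```

```text
t 33.38 p [514.  430.5 102.7] zyaw 97.41 tilt [ 0.001 -1.     0.001] F [ 0.  -0.6 -1. ] T [ 0.02  0.01 -0.01] w 7.5 q [-35.  39. -14. 104.  14.  38.  41.]
170 [237 239 212 201 219 235 235 235 239 238 236 217 224 240 239 239 238 239
 239 239 240 238 238 242 238 242 238 241 238 242 218 205 229 236 235 237
 235 239 233 215 352]
174 [240 236 215 199 221 235 236 236 236 240 234 215 225 239 238 240 240 238
 238 238 235 237 242 235 239 240 241 241 238 236 220 211 228 236 235 238
 235 239 234 214 270]
178 [238 238 217 199 223 235 235 237 237 236 232 218 225 239 238 237 237 235
 238 236 239 235 239 237 238 238 233 236 236 238 212 206 228 235 236 238
 238 236 233 210 223]
180 [235 237 213 197 221 236 234 234 238 235 238 219 181 174 218 237 241 236
 239 238 238 239 242 237 240 239 239 241 217 181 175 205 229 237 233 236
 236 235 228 205 215]
182 [237 240 222 209 226 234 234 234 236 240 235 218 180 230 293 313 311 316
 317 317 317 316 313 315 316 313 306 257 203 169 172 209 228 235 237 235
 235 235 228 207 218]
306 [269 268 235 188 164 162 166 164 164 189 215 217 217 219 220 216 215 215
 217 221 218 217 219 218 218 217 217 220 217 220]
308 [269 267 232 191 173 165 165 159 190 229 237 239 240 237 241 238 239 237
 240 236 239 199 174 179 230 257 272 285 292 305]
312 [261 261 228 189 169 160 163 166 184 229 239 240 239 238 240 239 238 237
 237 237 235 238 236 283 316 322 322 324 322 321]
316 [259 259 226 181 165 165 165 166 191 232 241 237 238 238 240 236 237 238
 238 236 235 239 239 284 316 323 324 323 322 322]
320 [256 253 220 185 165 161 160 165 175 221 241 240 242 242 239 241 240 237
 236 241 238 239 239 283 313 323 323 323 323 322]
322 [249 250 220 184 164 165 161 162 179 225 238 243 241 239 237 238 241 240
 238 240 236 238 241 232 257 308 325 323 321 321]
```

View pics/crop9.png

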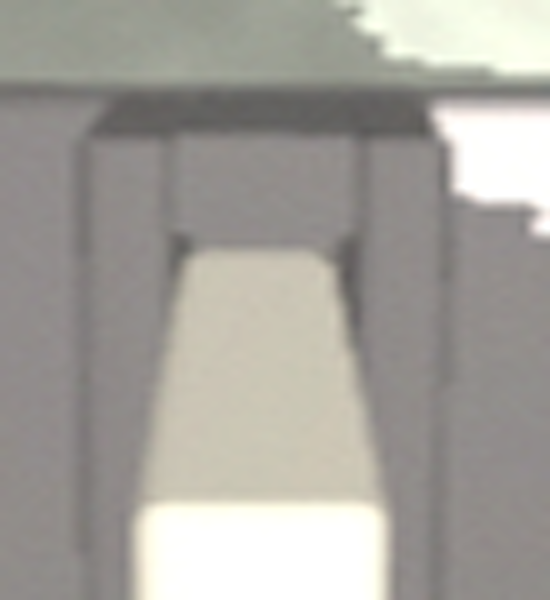

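Run:
```python
from h import *
s=load('w16');st_=manip.read_state();R=st_['ee_rot']
zb=102.7-49.9
pl=ray(s,315.7,181.0,zb)
for v in (166.6,179.2): print(v,(R.T@(pl-ray(s,315.9,v,50))).round(2))
```

```text
166.6 [ 7.1 -2.8 -0.1]
179.2 [ 0.6 -2.8 -0.1]
```

>>> send_rows([
  [0,0.013,0.03,0,0,0,0],
  [0,0,0.03,0,0,0,0],
  [0,0,0.03,0,0,0,0],
  [0,0,0.03,0,0,0,0],
  [0,0,0,0,0,0,0],
])

```text
t: 34.05
position: [514.3, 430.4, 98.9]
ee_rot: [[0.992, 0.0, -0.129], [0.129, 0.001, 0.992], [0.0, -1.0, 0.001]]
wrist_force: [0.8, 0.1, -2.4]
grip_width: 7.5
```

>>> send_rows([
  [0,0,0.03,0,0,0,0],
  [0,0,0.03,0,0,0,0],
  [0,0,0.04,0,0,0,0],
  [0,0,0,0,0,0,0],
])

```text
t: 34.55
position: [514.3, 430.3, 95.9]
ee_rot: [[0.992, 0.0, -0.129], [0.129, 0.001, 0.992], [0.0, -1.0, 0.001]]
wrist_force: [-0.1, -0.1, -1.7]
grip_width: 7.5
```

>>> send_rows([
  [0,0,0.06,0,0,0,0],
  [0,0,0.08,0,0,0,0],
  [0,0,0.08,0,0,0,0],
  [0,0,0.08,0,0,0,0],
  [0,0,0,0,0,0,0],
])

```text
t: 35.17
position: [514.2, 430.3, 86.7]
ee_rot: [[0.992, -0.0, -0.129], [0.129, 0.001, 0.992], [0.0, -1.0, 0.001]]
wrist_force: [0.2, 0.3, -1.5]
grip_width: 7.5
```

Run:
```python
from h import *
st(); s=take('wrist','w17')
c=s['frame'][150:225,290:345]; c=np.clip(c.astype(float)*1.8,0,255).astype(np.uint8)
cv2.imwrite('pics/crop10.png',cv2.resize(c,None,fx=10,fy=8,interpolation=cv2.INTER_CUBIC))
```

```text
t 35.17 p [514.2 430.3  86.7] zyaw 97.4 tilt [ 0.    -1.     0.001] F [ 0.2  0.3 -1.5] T [-0.01  0.02 -0.01] w 7.5 q [-35.  40. -13. 104.  14.  37.  41.]
```

View pics/crop10.png

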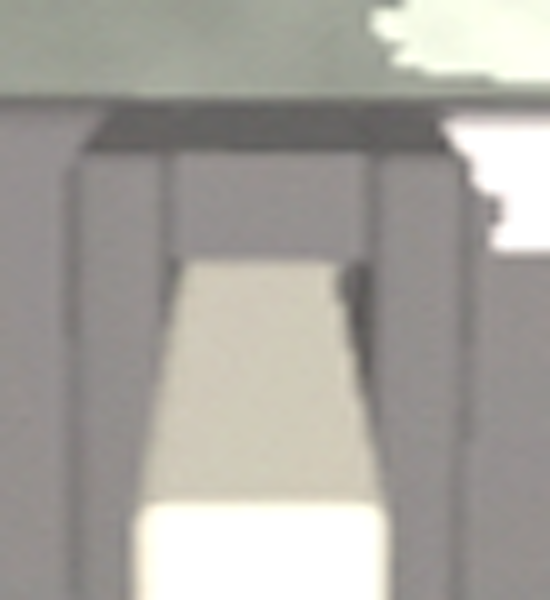

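>>> send_rows([
  [0,0,0.08,0.01,0,0,0],
  [0,0,0.1,0,0,0,0],
  [0,0,0.1,0,0,0,0],
  [0,0,0.1,0,0,0,0],
  [0,0,0.1,0,0,0,0],
  [0,0,0,0,0,0,0],
])

```text
t: 35.98
position: [514.2, 430.6, 72.2]
ee_rot: [[0.992, -0.0, -0.129], [0.129, 0.001, 0.992], [0.0, -1.0, 0.001]]
wrist_force: [-0.1, 0.5, -1.1]
grip_width: 7.5
```

>>> send_rows([
  [0,0,0.08,0,0,0,0],
  [0,0,0.08,0,0,0,0],
  [0,0,0.06,0,0,0,0],
  [0,0,0.06,0,0,0,0],
  [0,0,0,0,0,0,0],
])

```text
t: 36.6
position: [514.2, 430.7, 64.0]
ee_rot: [[0.992, 0.0, -0.129], [0.129, 0.001, 0.992], [0.0, -1.0, 0.001]]
wrist_force: [1.1, 0.7, -1.5]
grip_width: 7.7
```

4 mm left; 1 mm steps with force checks.

>>> send_rows([
  [0,0,0.04,0,0,0,0],
  [0,0,0.04,0,0,0,0],
  [0,0,0.03,0,0,0,0],
  [0,0,0,0,0,0,0],
])

```text
t: 37.1
position: [514.3, 430.7, 60.8]
ee_rot: [[0.992, 0.0, -0.129], [0.129, 0.001, 0.992], [0.0, -1.0, 0.001]]
wrist_force: [0.9, -0.1, -1.9]
grip_width: 7.4
```

>>> send_rows([
  [0,0,0.02,0,0,0,0],
  [0,0,0,0,0,0,0],
])

```text
t: 37.35
position: [514.4, 430.8, 60.3]
ee_rot: [[0.992, 0.0, -0.129], [0.129, 0.001, 0.992], [0.0, -1.0, 0.001]]
wrist_force: [0.3, -0.3, -2.0]
grip_width: 7.7
```

>>> send_rows([
  [0,0,0.02,0,0,0,0],
  [0,0,0,0,0,0,0],
])

```text
t: 37.6
position: [514.4, 430.8, 60.0]
ee_rot: [[0.992, 0.0, -0.129], [0.129, 0.002, 0.992], [0.001, -1.0, 0.001]]
wrist_force: [-1.3, -0.1, 0.3]
grip_width: 7.4
```

>>> send_rows([
  [0,0,0.02,0,0,0,0],
  [0,0,0,0,0,0,0],
])

```text
t: 37.85
position: [514.3, 430.9, 59.9]
ee_rot: [[0.992, 0.001, -0.129], [0.129, 0.001, 0.992], [0.001, -1.0, 0.001]]
wrist_force: [-2.1, -1.5, 5.5]
grip_width: 7.1
```

>>> send_rows([
  [0.15,0,0,0,0,0,0],
  [0.3,0,0,0,0,0,0],
  [0.3,0,0,0,0,0,0],
  [0.3,0,-0.3,0,0,0,0],
  [0.3,0,-0.8,0,0,0,0],
  [0.3,0,-1,0,0,0,0],
  [0.3,0,-1,0,0,0,0],
  [0.3,0,-1,0,0,0,0],
])

```text
t: 38.85
position: [514.3, 430.6, 183.7]
ee_rot: [[0.992, 0.001, -0.129], [0.129, 0.002, 0.992], [0.001, -1.0, 0.002]]
wrist_force: [0.0, 0.8, -0.0]
grip_width: 25.5
```

>>> send_rows([
  [0.3,-0.6,-0.6,0,0,0,0],
  [0.3,-0.6,0,0,0,0,0],
  [0.3,0,0,0,0,0,0],
])

```text
t: 39.22
position: [476.1, 425.7, 199.6]
ee_rot: [[0.991, -0.001, -0.131], [0.131, 0.0, 0.991], [-0.001, -1.0, 0.0]]
wrist_force: [-0.3, 0.4, 0.4]
grip_width: 25.5
```

Run:
```python
from h import *
st(); take('wrist','w18'); take('top','t18'); take('side','s18')
t=load('t18');P=pts(t)
s=load('w18');Q=pts(s)
m=(Q[...,2]>80)&(Q[...,2]<110)&(s['frame'].min(-1)>140); print(m.sum())
n,l,stt,c=cv2.connectedComponentsWithStats(m.astype(np.uint8))
for i in range(1,n):
    if stt[i,4]>60: print(stt[i],Q[l==i].mean(0).round(1),np.median(Q[l==i][:,2]))
```

```text
t 39.23 p [476.1 425.7 199.6] zyaw 97.55 tilt [-0.001 -1.     0.   ] F [-0.3  0.4  0.4] T [-0.02  0.03  0.03] w 25.5 q [-35.  30. -16. 105.  11.  46.  41.]
25901
[  489   216   151   186 22273] [507.2 624.6  91. ] 91.05165298746792
[ 183  225   21  113 1219] [521.3 340.8  89.3] 89.26090567558168
[247 226  14  74 786] [500.2 383.5  89.2] 89.28331236791588
[ 311  227   11  113 1170] [510.4 430.3  89.2] 89.22801669315018
```

View pics/w18.png

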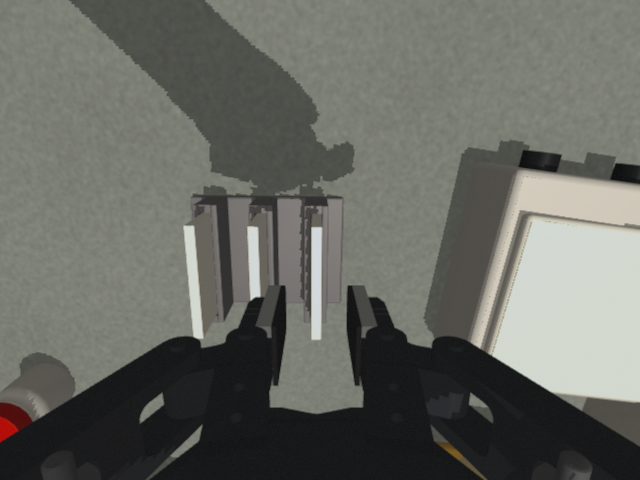

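View pics/t18.png

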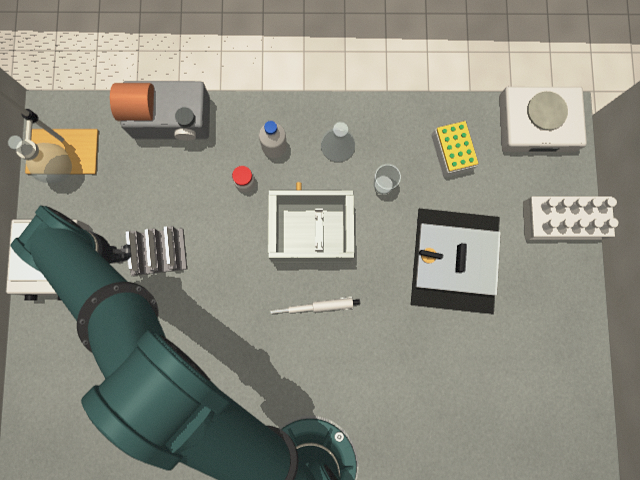

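View pics/s18.png

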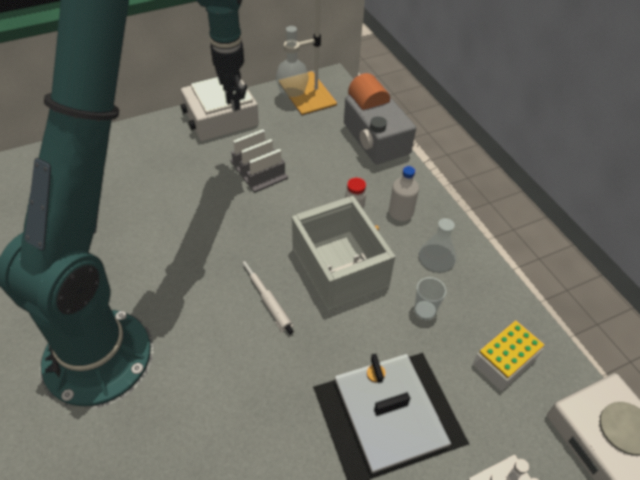

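Run:
```python
from h import *
print(order.finish_job())
```

```text
the job is handed in; nothing more can be done
None
```

I vented the chamber, moved the lid to the mat and put the plate in the empty rack slot. The job was handed in at about 39 s of the 72 s allowed; no verdict was reported.

- **Tap:** I turned it counter-clockwise in one grasp, to about 4.6 rad. The wrist torque jumped from about 0.2 to 1.4 N m, which I took as the hard stop.
- **Lid:** It came off freely at about 6.5 N. I lowered it until the wrist force showed contact. The last top and wrist images show it flat, aligned and centred on the mat to within a few millimetres.
- **Plate:** I aligned it with the wrist camera and lowered it into the outer (+y) slot. I saw no contact until the floor, which took about 7 N, well under the 45 N that breaks it. At the end its top was at 89.2 mm, level with the two other plates (89.2 and 89.3 mm). I released it and moved the arm clear.
- **Surroundings:** The other two plates, jar, beaker and pipette appear unmoved in the last top and side images.

**Disagreements:**
- The top and wrist cameras differed by 1 to 4 mm on the lid and tap.
- The slot's near end was ambiguous by about 1 mm in the wrist image; no force built up on entry.

No final check failed.

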